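Stock the incense rack and set out a stick

ROBOT

A 6-joint arm with a two-finger parallel gripper is mounted at the origin on the work surface. World frame = base frame: x ahead of the robot, y to its left, z up, the work surface at z = 0. Lengths are in m, angles in degrees, forces in N, time in s.
With the tool pointing down it reaches from about 0.35 to 0.85 m from the base axis. Payload 8.1 kg.
Tool frame: the origin (TCP) lies at the very end of the fingers, on their centre line; the grasp point (between the pads) lies 19 mm behind it; z points along the fingers, y is the line along which they close (so a half turn about z gives the same grasp; the last joint's range is limited). The gripper opens to 85 mm and grips with 20 to 120 N. Pads are 22 mm wide; open, the fingers measure 114 mm over their backs; the gripper's body (76 mm by 85 mm) begins 54 mm behind the grasp point. The pads swing forward as they close: fully open they stand 13 mm farther back than shut.
Start: joints at [-79.492, 7.471, 85.268, -0, 87.261, -4.893], TCP at [0.159, -0.578, 0.231] pointing down, gripper open.
Joint ranges: [-169.43, 169.43], [-51.17, 129.36], [1.28, 143.12], [-76.62, 256.62], [0, 156.53], [-152.29, 152.29]. Speed limits (degrees/s): [136.94, 136.94, 159.86, 180, 180, 180].

INTERFACE

Orientations are given as a 3x3 rotation matrix whose columns are the frame's x, y, z axes.
In Python, from cell import * gives the robot as it stands.
- The arm moves only by the tool arm_command, never from a script. Its argument "plan" is a list of rows, each an object of numbers: "ax", "ay", "az": the turn, a rotation vector about the tool's x, y, z in units of 8 degrees (1.0 is 8 degrees); "dx", "dy", "dz": the shift along the tool's x, y, z in units of 1 m (1.0 is 1 m); "grip": the gripper's target within -1 to 1 (shut at 1, half-way at 0, fully open at -1). A call has 1 to 12 rows; each row shifts and turns the commanded pose from where the row before left it, along the tool's axes as they then stand; what a row does not reach is not made up. A row lasts 1/8 s, in which the tool goes at most 62.5 mm and 10.7 degrees, less where a joint would pass 70% of its speed; a pose out of reach is approached as far as the arm can. A call with a number of a shift or a turn outside -1 to 1 is refused whole. A call with a gripper value outside its range is refused whole. The fingers move at their own pace and stop on an object; "force" is the grip in N (left out, the last holds). Time passes only in rows, so rows that do not move let the fingers close. It gives the time, the measured TCP pose, the force, the opening and the grip force at its end, in the units of the state.
- read_state(): the state, without advancing time (a new reading comes with each control period).
- get_image(name): name is "scene" or "side" or "wrist"; returns a dict with "img" (400x640x3 uint8, red, green, blue), "depth" (400x640 float32, m along the optical axis (not along the pixel's ray), 0 where there is no reading), "vertical_fov" (degrees; the focal length in pixels is half the picture's height over the tangent of half this angle, whatever the lens; pixels are square), "cx", "cy" (the principal point, pixels), "D" ([k1, k2, p1, p2, k3] as OpenCV has them; the pictures are not rectified), "R" (3x3) and "t" (3): a world point X has camera coordinates R X + t; the wrist camera has in their place "hand_eye" (4x4, takes a point from camera to tool coordinates, whose origin is the TCP and whose axes are the flange's). Camera axes: x right, y down, z forward; pixel columns grow to the right and rows downward; lengths in m; the calibration is good to about 2 mm. A picture is of the moment at which its call begins: read the wrist's pose just before it.
- sign_off(): hands the job in; it is judged then, once.
Trained networks look in a picture, given as the dict that the camera call returned (one of the last four; its "shot" number tells which), for a name from the list of things; names that differ only in an ending like _2 or _b are one class to them, and where a whole thing is asked for, a point or a joint stands for the part that bears it (a point fixed in the world has none). Each returns a list of dicts, best first, with "conf" (0 to 1); they miss things now and then, are a little off and sometimes report something else, mostly with a low value. They report only what shows in the picture. A call takes as long as a camera call. They do not tell look-alikes from the thing itself.
- recognise(picture, name): "at" ([x, y, z] in m, in world coordinates, good to about 4 mm: the middle of the surface that is visible of it).
The state is a dict: "time_s": time; "qpos": joint angles; "qvel": joint speeds; "effort": joint torques, N m; "eef_pos": TCP position; "eef_rot": TCP orientation; "ft_force": force on the tool from outside, world axes, zero at the start; "ft_torque": the same for the moment, N m; "grip_width": finger opening in m; "finger_force": force on a finger pad.
Only numpy, scipy, OpenCV 4.12 (cv2) and the standard library are available. Lean on these libraries where they do the work, as an engineer would, in place of code of your own. Each camera call takes 0.05 s, during which the arm holds its last target. There are 200 camera calls.

TASK

Slide the brass stop of the incense rack back, stand all the incense cartons upright on the rack between its end wall and the stop, broad face to broad face in one straight row lined up with the end wall, and push the stop snug so that no gap is left in the row. Once the row is snug, take the incense stick out of its marble stand and push it down the narrow tube of the blue ceramic holder until it rests on the bottom, leaving the holder standing flat; do not knock over the glass jar.

Things in the scene. Friction and masses are not known exactly. Their poses are not given: they have to be found in the camera images.
- rack: the dark wooden incense rack, fixed to the shelf. Origin: on the shelf's surface under the rack's middle; x runs along the rack, from the brass stop towards the fixed end wall; z up. Its base is a flat board 8 mm thick and 120 mm wide (x -150 to +125 mm), with no side walls. The end wall, 10 mm thick and 70 mm wide, rises to 78 mm above the shelf; its inner face is at x = +115 mm
- wall_face (a point): foot of the end wall's inner face, at its middle, on top of the base board (8 mm above the shelf); axes as the rack's, so the cartons lie on its -x side
- stop (a joint): the brass sliding end stop, in m: 0 drawn fully back (205 mm between the end wall's inner face and the stop's face), growing as the stop is pushed towards the end wall (gap = 205 mm minus the joint value), up to 0.185. Slides with about 2 N of friction plus 8 N per m/s of damping, and stays where it is left
- stop_face (a point): foot, at its middle, of the stop's face that meets the cartons, on top of the base board; axes as the rack's, cartons lie on its +x side. The stop's upright plate is 10 mm thick (behind this face), 60 mm wide and reaches 78 mm above the shelf
- stop_fin (a point): middle of the top edge of the stop's fin, 78 mm above the shelf: an upright fin 12 mm thick (across the rack) that stands behind the stop's plate and reaches from 10 to 52 mm behind the stop's face, as tall as the plate; it can be pinched from above across its 12 mm
- carton1: red incense carton with a pale band and a brass-coloured patch, a stiff box standing upright, bottom-heavy (a burner dish is packed in its base; centre of mass 22 mm up): 34 mm thick (its x), 50 mm wide (its y), 72 mm tall (z up); broad faces look along +x and -x; 77 to 154 g. Origin: centre of its underside. May be absent (3 to 5 cartons are present)
- carton2: blue incense carton with a pale band and a brass-coloured patch, a stiff box standing upright, bottom-heavy (a burner dish is packed in its base; centre of mass 22 mm up): 34 mm thick (its x), 50 mm wide (its y), 72 mm tall (z up); broad faces look along +x and -x; 77 to 154 g. Origin: centre of its underside. May be absent (3 to 5 cartons are present)
- carton3: orange incense carton with a pale band and a brass-coloured patch, a stiff box standing upright, bottom-heavy (a burner dish is packed in its base; centre of mass 22 mm up): 34 mm thick (its x), 50 mm wide (its y), 72 mm tall (z up); broad faces look along +x and -x; 77 to 154 g. Origin: centre of its underside. May be absent (3 to 5 cartons are present)
- carton4: green incense carton with a pale band and a brass-coloured patch, a stiff box standing upright, bottom-heavy (a burner dish is packed in its base; centre of mass 22 mm up): 34 mm thick (its x), 50 mm wide (its y), 72 mm tall (z up); broad faces look along +x and -x; 77 to 154 g. Origin: centre of its underside. May be absent (3 to 5 cartons are present)
- carton5: yellow incense carton with a pale band and a brass-coloured patch, a stiff box standing upright, bottom-heavy (a burner dish is packed in its base; centre of mass 22 mm up): 34 mm thick (its x), 50 mm wide (its y), 72 mm tall (z up); broad faces look along +x and -x; 77 to 154 g. Origin: centre of its underside. May be absent (3 to 5 cartons are present)
- stick: terracotta-brown dhoop incense stick, a stiff round rod 9 mm in diameter and 150 mm long, 15 g; origin: centre of its foot (chamfered end), z along the rod. It starts upright in the marble stand, its foot 10 mm above the shelf, with 1.5 mm of play
- stand: pale marble block 60 x 60 x 40 mm, 400 g, standing loose, with a hole 10.5 mm wide and 30 mm deep in the middle of its top, in which the stick starts. Origin: centre of its underside
- holder: blue ceramic incense holder, loose, 450 g: a round foot dish 90 mm across and 10 mm thick with a narrow upright tube in its middle, mouth 64 mm above the underside. The tube's bore is 13 mm, flaring to 21 mm over the last 9 mm; its floor is 14 mm above the underside. Origin: centre of its underside
- jar: closed glass jar with steel twist cap, 66 mm across and 100 mm tall, standing among the cartons; origin: centre of its underside. Not to be knocked over
Mind the look-alikes: they are no part of the job. What is meant by the carton4 is not purple, and is the larger of those in its own colour. There is more than one size of the carton1; the one meant has the size given above.

How it is judged:
By the outcome, as a careful person would: the job done as asked, in the order asked, and still so for the second after the job is handed in, with the robot touching nothing.
Of carton1, carton2, carton3, carton4, carton5 only 3 to 5 are there at a start; the rules pass over those that are not, and their reading is None.
At some moment in a run one of carton1, carton2, carton3, carton4, carton5, holder, stand may be knocked a few centimetres aside while the robot is not near it.
It also fails if it takes over 210 s, if anything falls off the work surface, if the arm or the gripper's body presses on something with over 40 N, if the wrist force passes 120 N, or if a joint passes its speed limit or range.

## Working session

There is one attempt and no reset: what is moved stays moved. The work goes in short steps, Python scripts to look and compute and a tool call to move; the robot and the scene stay as the last step left them, time stands still between calls to the robot, and variables do not carry over. Pictures are saved under pics/ and viewed, at most 14 in all, crops included, and the job is handed in when it is done.

Besides the shell and the picture viewer there is one more tool, called in YAML: its name, and indented under it one key for each argument. arm_command: Moves the arm, as the interface text tells. Shifts and turns lie within -1 to 1; 1 stands for 1 m of shift or 8 degrees of turn. Its arguments: {"type":"object","properties":{"plan":{"type":"array"},"force":{"type":"number"}},"required":["plan"]}

```bash
ls; mkdir -p pics
cat > h.py <<'E'
from cell import *
import numpy as np, cv2
def K(p):
    f=p["img"].shape[0]/2/np.tan(np.radians(p["vertical_fov"])/2)
    return np.array([[f,0,p["cx"]],[0,f,p["cy"]],[0,0,1.]])
def ext(p,s=None):
    "camera->world R,t"
    if "R" in p:
        R=np.array(p["R"]);t=np.array(p["t"]);return R.T,-R.T@t
    H=np.array(p["hand_eye"]);Re=np.array(s["eef_rot"]);return Re@H[:3,:3],Re@H[:3,3]+np.array(s["eef_pos"])
def cloud(p,s=None):
    h,w=p["depth"].shape
    u,v=np.meshgrid(np.arange(w),np.arange(h))
    n=cv2.undistortPoints(np.stack([u,v],-1).reshape(-1,1,2).astype(float),K(p),np.array(p["D"],float)).reshape(h,w,2)
    d=p["depth"][...,None]
    c=np.concatenate([n*d,d],-1)
    R,t=ext(p,s);X=c@R.T+t;X[p["depth"]==0]=np.nan
    return X
def save(p,n): cv2.imwrite(f"pics/{n}.png",cv2.cvtColor(p["img"],cv2.COLOR_RGB2BGR))
E
python3 - <<'E'
from h import *
s=read_state();print({k:np.round(v,3).tolist() for k,v in s.items()})
for c in("scene","side"):
    p=get_image(c);save(p,c+"0")
    np.save(c+"X",cloud(p));np.save(c+"I",p["img"])
    print(c,ext(p)[1])
    for n in "rack wall_face stop stop_fin carton1 carton2 carton3 carton4 carton5 stick stand holder jar".split():
        try: print(n,[(np.round(d["at"],3).tolist(),round(d["conf"],2)) for d in recognise(p,n)])
        except Exception as e: print(n,e)
E
```

```text
pics
{'time_s': 0.0, 'qpos': [-79.492, 7.515, 85.332, -0.002, 87.262, -4.892], 'qvel': [-0.004, 0.007, 0.018, -0.012, -0.031, 0.145], 'effort': [-0.002, -56.941, -50.056, -0.0, 0.015, -0.0], 'eef_pos': [0.159, -0.578, 0.23], 'eef_rot': [[0.964, 0.266, -0.0], [0.266, -0.964, 0.002], [0.0, -0.002, -1.0]], 'ft_force': [0.192, 0.255, -0.437], 'ft_torque': [-0.005, -0.039, -0.047], 'finger_force': 0.0, 'grip_width': 0.086}
scene [1.32400232 0.31935668 0.86480537]
rack [([0.621, 0.093, 0.009], 0.85)]
wall_face [([0.622, 0.095, 0.005], 0.81)]
stop [([0.665, 0.092, 0.07], 0.56)]
stop_fin [([0.666, 0.091, 0.064], 0.8)]
carton1 [([0.622, -0.236, 0.05], 0.92), ([0.688, -0.256, 0.074], 0.79), ([0.475, -0.106, 0.047], 0.74), ([0.702, -0.104, 0.041], 0.71), ([0.626, -0.101, 0.055], 0.65), ([0.396, -0.076, 0.035], 0.63)]
carton2 [([0.622, -0.236, 0.05], 0.92), ([0.688, -0.256, 0.074], 0.79), ([0.475, -0.106, 0.047], 0.74), ([0.702, -0.104, 0.041], 0.71), ([0.626, -0.101, 0.055], 0.65), ([0.396, -0.076, 0.035], 0.63)]
carton3 [([0.622, -0.236, 0.05], 0.92), ([0.688, -0.256, 0.074], 0.79), ([0.475, -
[... 1192 characters left out ...]
rton3 [([0.607, -0.09, 0.054], 0.92), ([0.457, -0.09, 0.051], 0.79), ([0.606, -0.226, 0.052], 0.78), ([0.694, -0.1, 0.038], 0.68), ([0.38, -0.07, 0.038], 0.67)]
carton4 [([0.607, -0.09, 0.054], 0.92), ([0.457, -0.09, 0.051], 0.79), ([0.606, -0.226, 0.052], 0.78), ([0.694, -0.1, 0.038], 0.68), ([0.38, -0.07, 0.038], 0.67)]
carton5 [([0.607, -0.09, 0.054], 0.92), ([0.457, -0.09, 0.051], 0.79), ([0.606, -0.226, 0.052], 0.78), ([0.694, -0.1, 0.038], 0.68), ([0.38, -0.07, 0.038], 0.67)]
stick [([0.597, 0.328, 0.104], 0.76), ([0.473, -0.237, 0.068], 0.61)]
stand [([0.589, 0.344, 0.041], 0.73)]
holder [([0.48, 0.275, 0.014], 0.75), ([0.46, -0.086, 0.054], 0.49)]
jar [([0.472, -0.238, 0.067], 0.58)]
```

View pics/scene0.png

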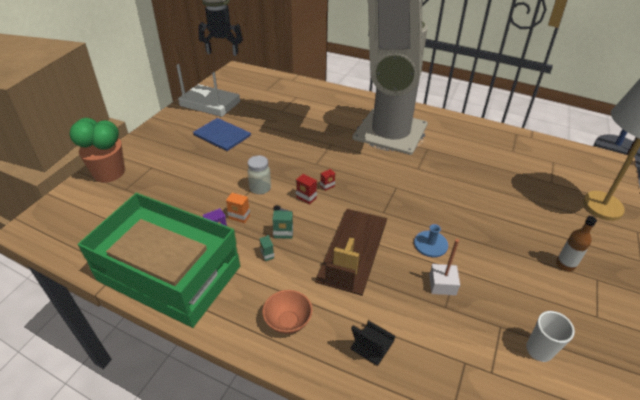

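View pics/side0.png

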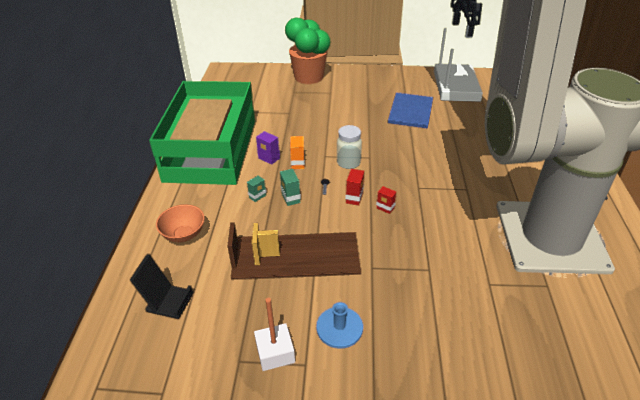

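```bash
cat > ortho.py <<'E'
from h import *
# top-down height/colour map at 2mm from both clouds
W=int(0.6/0.001);H=int(0.8/0.001)
for c in("scene","side"):
    X=np.load(c+"X.npy").reshape(-1,3);I=np.load(c+"I.npy").reshape(-1,3)
    ok=np.isfinite(X).all(1)&(X[:,2]>0.025)&(X[:,0]>.3)&(X[:,0]<.9)&(X[:,1]>-.4)&(X[:,1]<.4)
    X=X[ok];I=I[ok];o=np.argsort(X[:,2]);X=X[o];I=I[o]
    M=np.full((600,800,3),255,np.uint8)
    for x,i in zip(X,I):
        r=int((.9-x[0])*1000);q=int((.4-x[1])*1000);cv2.circle(M,(q,r),2,i[::-1].tolist(),-1)
    cv2.imwrite(f"pics/o_{c}.png",M)
E
python3 ortho.py
```

```text
(no output)
```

The scene shows three target cartons: large red (305,188 in the scene view), orange (237,207) and large green (283,223). The decoys are small red, small green and purple. The rack's stop stands near its end wall. The jar is beside the orange and red cartons, with a small dark object at (277,208).

View pics/o_scene.png

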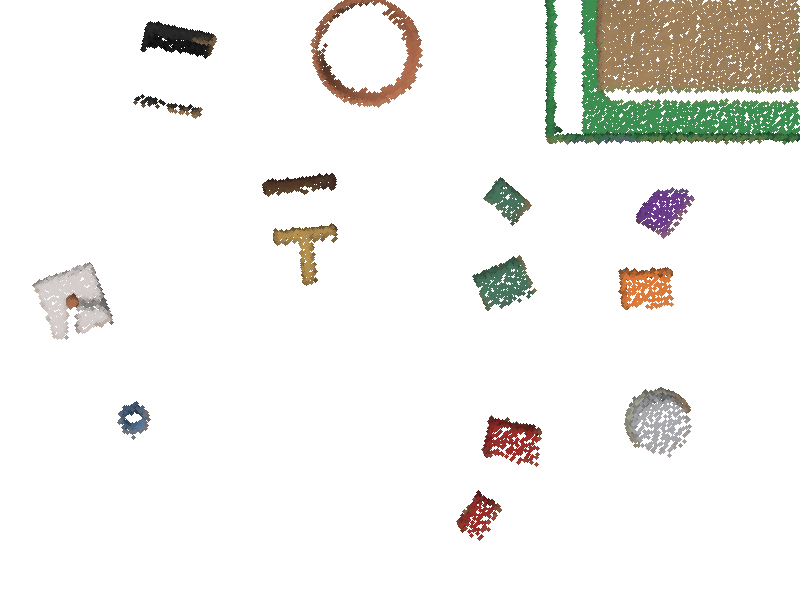

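```bash
cat > fit.py <<'E'
from h import *
# top faces: points with z in band near a seed -> minAreaRect
def fit(X,seed,r,zlo,zhi):
    m=np.isfinite(X).all(-1)&(X[...,2]>zlo)&(X[...,2]<zhi)&(np.hypot(X[...,0]-seed[0],X[...,1]-seed[1])<r)
    P=X[m]
    if len(P)<8: return len(P),
    c,sz,a=cv2.minAreaRect((P[:,:2]*1000).astype(np.float32))
    return len(P),np.round(c,1),np.round(sz,1),round(a,1),np.round(np.median(P[:,2])*1000,1)
if __name__=="__main__":
    for c in("scene","side"):
        X=np.load(c+"X.npy")
        print(c)
        for n,s,r,a,b in [("red",(.465,-.1),.045,.066,.08),("green",(.615,-.095),.045,.066,.08),("orange",(.61,-.232),.045,.066,.08),("stand",(.6,.33),.06,.035,.046),
            ("fin+plate",(.65,.095),.07,.07,.085),("rack",(.6,.09),.2,.005,.012),("jar",(.48,-.24),.045,.09,.11),("stick",(.6,.33),.06,.1,.17),("tube",(.48,.27),.05,.055,.07),("dish",(.48,.27),.06,.007,.013)]:
            print(n,*fit(X,s,r,a,b))
E
python3 fit.py
```

```text
scene
red 160 [ 458.1 -113.5] [51.9 37.1] 78.2 70.9
green 206 [ 615.2 -105.1] [40.9 49.5] 24.4 71.2
orange 176 [ 611.4 -246.4] [38.1 50. ] 0.7 71.0
stand 478 [597.3 326.7] [62.4 60. ] 20.2 39.7
fin+plate 310 [668.6  92.5] [103.3  65.2] 9.6 78.3
rack 2624 [600.2  89.4] [320.4 395.5] 15.6 8.7
jar 230 [ 477.4 -258.1] [52.5 57.8] 78.5 99.3
stick 87 [598.2 328.3] [9.3 9.2] 28.8 133.8
tube 76 [480.8 266.7] [29.4 28.9] 38.3 63.0
dish 507 [482.3 267.7] [89.6 85.8] 12.4 10.4
side
red 212 [ 456.  -112.3] [54.7 33.5] 78.2 70.8
green 210 [ 613.8 -103.4] [34.4 55. ] 23.9 70.7
orange 164 [ 609.4 -245.8] [31.7 55.6] 5.2 70.6
stand 943 [598.3 327.5] [60.7 62.9] 19.4 38.9
fin+plate 339 [668.7  93.7] [100.6  66.8] 10.4 76.4
rack 4235 [579.6  83.6] [360.  285.5] 81.7 7.1
jar 261 [ 473.5 -257. ] [54.1 54.3] 1.8 98.8
stick 131 [597.7 328.4] [8.8 9.2] 10.0 133.8
tube 123 [481.8 268.1] [27.4 26. ] 51.1 61.9
dish 1074 [481.2 270.9] [85.  86.5] 89.1 9.4
```

```bash
cat > rack.py <<'E'
from fit import *
import colorsys
def line(P):
    vx,vy,x0,y0=cv2.fitLine((P[:,:2]*1000).astype(np.float32),cv2.DIST_HUBER,0,.01,.01).ravel();return np.degrees(np.arctan2(vy,vx)),P[:,:2].mean(0)*1000
for c in("scene","side"):
    X=np.load(c+"X.npy");I=np.load(c+"I.npy").astype(int)
    f=np.isfinite(X).all(-1)
    near=f&(np.hypot(X[...,0]-.65,X[...,1]-.09)<.13)
    hi=near&(X[...,2]>.072)&(X[...,2]<.084)
    brass=(I[...,0]-I[...,2]>60)
    for n,m in(("brass",hi&brass),("wall",hi&~brass)):
        P=X[m];y=P[:,1]
        print(c,n,len(P),cv2.minAreaRect((P[:,:2]*1000).astype(np.float32)))
    P=X[hi&brass];Pf=P[P[:,0]<.655];Pp=P[P[:,0]>.663]
    if len(Pf): print(" fin",line(Pf)," plate",line(Pp))
    m=f&(X[...,2]>.004)&(X[...,2]<.013)&(abs(X[...,1]-.09)<.09)&(abs(X[...,0]-.58)<.2)&(I.max(-1)<75)
    lab=cv2.connectedComponentsWithStats(m.astype(np.uint8));k=1+lab[2][1:,4].argmax()
    print(" board",cv2.minAreaRect((X[lab[1]==k][:,:2]*1000).astype(np.float32)))
E
python3 rack.py
cat > plan.py <<'E'
import sys
from h import *
# usage: plan.py x y z yaw nrows [x y z yaw nrows ...]   (mm, deg), tool down
def go(x,y,z,yaw,n,s):
    p=np.array(s["eef_pos"])*1000;R=np.array(s["eef_rot"]);y0=np.degrees(np.arctan2(R[1,0],R[0,0]))
    d=(np.array([x,y,z])-p)/n;dy=(yaw-y0)/n
    for i in range(n):
        a=np.radians(y0+dy*i);ex=np.array([np.cos(a),np.sin(a),0]);ey=np.array([np.sin(a),-np.cos(a),0])
        print(dict(dx=round(float(d@ex)/1000,4),dy=round(float(d@ey)/1000,4),dz=round(-float(d[2])/1000,4),az=round(-dy/8,3)))
    a=np.radians(yaw)
    return dict(eef_pos=np.array([x,y,z])/1000,eef_rot=np.array([[np.cos(a),np.sin(a),0],[np.sin(a),-np.cos(a),0],[0,0,-1]]))
if __name__=="__main__":
    s=read_state();v=list(map(float,sys.argv[1:]))
    print(s["time_s"],np.round(np.array(s["eef_pos"])*1000,1),np.round(s["eef_rot"],3).tolist())
    for k in range(0,len(v),5): print("-");s=go(*v[k:k+4],int(v[k+4]),s)
E
```

```text
scene brass 187 ((643.6878662109375, 91.69502258300781), (54.37464141845703, 60.157474517822266), 7.484945774078369)
scene wall 156 ((669.9248657226562, 96.36228942871094), (102.16027069091797, 69.88471221923828), 4.638979434967041)
 fin (np.float32(5.9225645), array([636.37667691,  91.90483517]))  plate (np.float32(-86.22364), array([666.95103043,  91.27266284]))
 board ((711.3275756835938, 99.22930908203125), (19.39561653137207, 116.05071258544922), 4.357698440551758)
side brass 255 ((669.0858154296875, 95.76799011230469), (102.10627746582031, 69.46426391601562), 5.690644264221191)
side wall 92 ((701.8792724609375, 110.32168579101562), (52.152748107910156, 78.5130615234375), 53.00114440917969)
 fin (np.float32(0.45297098), array([635.2247534 ,  93.34176741]))  plate (np.float32(43.43206), array([684.74293029,  97.84658403]))
 board ((709.1223754882812, 84.48321533203125), (7.838717460632324, 86.94988250732422), 7.423151969909668)
```

```bash
python3 plan.py 640 92 210 5 16
```

```text
1.4 [ 159.4 -578.5  231.3] [[0.964, 0.266, 0.0], [0.266, -0.964, -0.0], [0.0, 0.0, -1.0]]
-
{'dx': 0.0401, 'dy': -0.0324, 'dz': 0.0013, 'az': np.float64(0.081)}
{'dx': 0.0397, 'dy': -0.0329, 'dz': 0.0013, 'az': np.float64(0.081)}
{'dx': 0.0393, 'dy': -0.0333, 'dz': 0.0013, 'az': np.float64(0.081)}
{'dx': 0.039, 'dy': -0.0338, 'dz': 0.0013, 'az': np.float64(0.081)}
{'dx': 0.0386, 'dy': -0.0342, 'dz': 0.0013, 'az': np.float64(0.081)}
{'dx': 0.0382, 'dy': -0.0346, 'dz': 0.0013, 'az': np.float64(0.081)}
{'dx': 0.0378, 'dy': -0.0351, 'dz': 0.0013, 'az': np.float64(0.081)}
{'dx': 0.0374, 'dy': -0.0355, 'dz': 0.0013, 'az': np.float64(0.081)}
{'dx': 0.037, 'dy': -0.0359, 'dz': 0.0013, 'az': np.float64(0.081)}
{'dx': 0.0366, 'dy': -0.0363, 'dz': 0.0013, 'az': np.float64(0.081)}
{'dx': 0.0362, 'dy': -0.0368, 'dz': 0.0013, 'az': np.float64(0.081)}
{'dx': 0.0357, 'dy': -0.0372, 'dz': 0.0013, 'az': np.float64(0.081)}
{'dx': 0.0353, 'dy': -0.0376, 'dz': 0.0013, 'az': np.float64(0.081)}
{'dx': 0.0349, 'dy': -0.038, 'dz': 0.0013, 'az': np.float64(0.081)}
{'dx': 0.0345, 'dy': -0.0384, 'dz': 0.0013, 'az': np.float64(0.081)}
{'dx': 0.034, 'dy': -0.0387, 'dz': 0.0013, 'az': np.float64(0.081)}
```

arm_command:
  plan:
    - {"az": 1.0}
    - {"az": 0.29}
    - {"dx": 0.038, "dy": -0.045}
    - {"dx": 0.038, "dy": -0.045}
    - {"dx": 0.038, "dy": -0.045}
    - {"dx": 0.038, "dy": -0.045}
    - {"dx": 0.038, "dy": -0.045}
    - {"dx": 0.038, "dy": -0.045}
    - {"dx": 0.038, "dy": -0.045}
    - {"dx": 0.038, "dy": -0.045}
    - {"dx": 0.038, "dy": -0.045}
    - {"dx": 0.038, "dy": -0.045}
  force: 40

```text
invalid input
```

```bash
cat > plan.py <<'E'
import sys
from h import *
# usage: plan.py x y z yaw  [...]   (mm, deg), tool down; turn first, then shift in final axes
def go(x,y,z,yaw,s):
    p=np.array(s["eef_pos"])*1000;R=np.array(s["eef_rot"]);y0=np.degrees(np.arctan2(R[1,0],R[0,0]))
    d=np.array([x,y,z])-p
    a=np.radians(yaw);ex=np.array([np.cos(a),np.sin(a),0]);ey=np.array([np.sin(a),-np.cos(a),0])
    print("turn az",round((y0-yaw)/8,3)," dx,dy,dz mm",np.round([d@ex,d@ey,-d[2]],1),"rows>=",round(np.linalg.norm(d)/60,1))
    return dict(eef_pos=np.array([x,y,z])/1000,eef_rot=np.array([[np.cos(a),np.sin(a),0],[np.sin(a),-np.cos(a),0],[0,0,-1]]))
def plan(*v):
    s=read_state();R=np.array(s["eef_rot"])
    print("t",s["time_s"],"tcp",np.round(np.array(s["eef_pos"])*1000,1),"yaw",round(np.degrees(np.arctan2(R[1,0],R[0,0])),2),"tilt",np.round(R[:2,2],3),"w",round(s["grip_width"]*1000,1),"F",np.round(s["ft_force"],1),"ff",round(s["finger_force"],1))
    for k in range(0,len(v),4): s=go(*v[k:k+4],s)
if __name__=="__main__": plan(*map(float,sys.argv[1:]))
E
python3 plan.py 640 92 210 5
```

```text
t 1.4 tcp [ 159.4 -578.5  231.3] yaw 15.4 tilt [ 0. -0.] w 85.7 F [ 0.2  0.1 -0.5] ff 0.0
turn az 1.3  dx,dy,dz mm [ 537.2 -626.    21.3] rows>= 13.8
```

arm_command:
  plan:
    - {"ax": 0, "ay": 0, "az": 1.0, "dx": 0, "dy": 0, "dz": 0, "grip": -1}
    - {"ax": 0, "ay": 0, "az": 0.29, "dx": 0.038, "dy": -0.045, "dz": 0, "grip": -1}
    - {"ax": 0, "ay": 0, "az": 0, "dx": 0.038, "dy": -0.045, "dz": 0, "grip": -1}
    - {"ax": 0, "ay": 0, "az": 0, "dx": 0.038, "dy": -0.045, "dz": 0, "grip": -1}
    - {"ax": 0, "ay": 0, "az": 0, "dx": 0.038, "dy": -0.045, "dz": 0, "grip": -1}
    - {"ax": 0, "ay": 0, "az": 0, "dx": 0.038, "dy": -0.045, "dz": 0, "grip": -1}
    - {"ax": 0, "ay": 0, "az": 0, "dx": 0.038, "dy": -0.045, "dz": 0, "grip": -1}
    - {"ax": 0, "ay": 0, "az": 0, "dx": 0.038, "dy": -0.045, "dz": 0, "grip": -1}
    - {"ax": 0, "ay": 0, "az": 0, "dx": 0.038, "dy": -0.045, "dz": 0, "grip": -1}
    - {"ax": 0, "ay": 0, "az": 0, "dx": 0.038, "dy": -0.045, "dz": 0, "grip": -1}
  force: 40

```text
time_s: 2.65
eef_pos: [0.4631, -0.1417, 0.2317]
eef_rot: [[0.996, 0.089, 0.001], [0.089, -0.996, -0.001], [0.001, 0.001, -1.0]]
ft_force: [0.6, -0.6, -0.1]
grip_width: 0.0856
finger_force: 0.0
```

```bash
python3 plan.py 640 92 210 5
```

```text
t 2.65 tcp [ 463.1 -141.7  231.7] yaw 5.08 tilt [ 0.001 -0.001] w 85.6 F [ 0.6 -0.6 -0.1] ff 0.0
turn az 0.01  dx,dy,dz mm [ 196.6 -217.4   21.7] rows>= 4.9
```

arm_command:
  plan:
    - {"ax": 0, "ay": 0, "az": 0, "dx": 0.039, "dy": -0.0435, "dz": 0.004, "grip": -1}
    - {"ax": 0, "ay": 0, "az": 0, "dx": 0.039, "dy": -0.0435, "dz": 0.004, "grip": -1}
    - {"ax": 0, "ay": 0, "az": 0, "dx": 0.039, "dy": -0.0435, "dz": 0.004, "grip": -1}
    - {"ax": 0, "ay": 0, "az": 0, "dx": 0.039, "dy": -0.0435, "dz": 0.004, "grip": -1}
    - {"ax": 0, "ay": 0, "az": 0, "dx": 0.039, "dy": -0.0435, "dz": 0.004, "grip": -0.3}
    - {"ax": 0, "ay": 0, "az": 0, "dx": 0, "dy": 0, "dz": 0, "grip": -0.3}

```text
time_s: 3.4
eef_pos: [0.6376, 0.0941, 0.2088]
eef_rot: [[0.996, 0.093, -0.003], [0.093, -0.996, 0.001], [-0.003, -0.001, -1.0]]
ft_force: [-0.5, -0.6, 0.0]
grip_width: 0.0556
finger_force: 0.0
```

```bash
cat > wr.py <<'E'
from h import *
from plan import plan
import sys
s=read_state();p=get_image("wrist");X=cloud(p,s);save(p,sys.argv[1]);np.save("wX",X);np.save("wI",p["img"])
plan();print(np.round(ext(p,s)[1],3))
E
python3 wr.py w1
python3 - <<'E'
from fit import *
X=np.load("wX.npy");I=np.load("wI.npy").astype(int)
f=np.isfinite(X).all(-1);br=(I[...,0]-I[...,2]>50)
m=f&(X[...,2]>.07)&(X[...,2]<.086)&(np.hypot(X[...,0]-.66,X[...,1]-.09)<.1)
print(m.sum())
P=X[m];print(np.percentile(P,[1,50,99],axis=0).round(3))
M=np.full((400,400,3),255,np.uint8)
for x,i in zip(P,I[m]): cv2.circle(M,(int((.2-x[1])*2000),int((.76-x[0])*2000)),2,i[::-1].tolist(),-1)
cv2.imwrite("pics/w1o.png",cv2.hconcat([cv2.resize(cv2.imread("pics/w1.png"),(400,250)).copy() if 0 else cv2.copyMakeBorder(cv2.resize(cv2.imread("pics/w1.png"),(400,250)),0,150,0,0,0),M]))
E
```

```text
t 3.45 tcp [637.1  92.2 209.7] yaw 5.24 tilt [-0.002 -0.   ] w 55.0 F [-0.7 -0.2 -0.6] ff 0.0
[0.714 0.103 0.351]
2518
[[0.619 0.067 0.072]
 [0.667 0.096 0.078]
 [0.72  0.134 0.079]]
```

View pics/w1o.png

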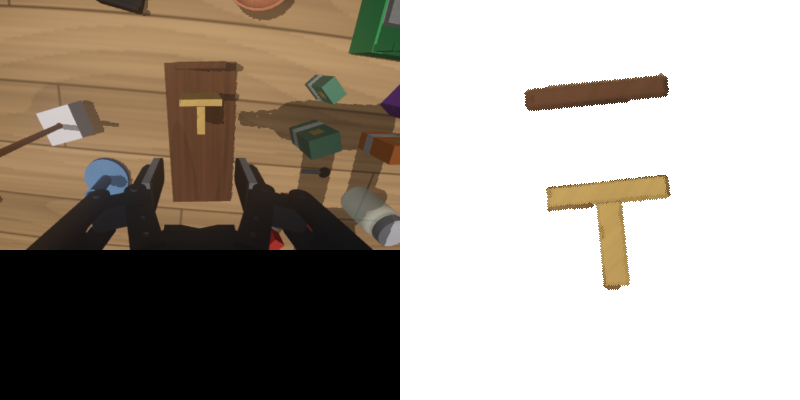

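The wrist view shows the rack (165–237, 62–202), the fin at (200,120), and the stand, holder and cartons around it.

Run:
```python
from fit import *
from plan import plan
X=np.load("wX.npy");f=np.isfinite(X).all(-1)
m=f&(X[...,2]>.074)&(X[...,2]<.082)
def r(n,mm):
    P=X[m&mm];print(n,len(P),P[:,2].mean().round(4),*[np.round(q,1) for q in cv2.minAreaRect((P[:,:2]*1000).astype(np.float32))])
x,y=X[...,0],X[...,1]
near=np.hypot(x-.66,y-.09)<.1
r("wall",near&(x>.69));r("plate",near&(x<.69)&(x>.664));r("fin",near&(x<.65))
r("green",np.hypot(x-.614,y+.104)<.04)
mm=f&(X[...,2]>.066)&(X[...,2]<.077)
for n,a,b in("green",.614,-.104),("orange",.61,-.246),("red",.457,-.113):
    P=X[mm&(np.hypot(x-a,y-b)<.04)]
    if len(P)>9: print(n,len(P),P[:,2].mean().round(4),*[np.round(q,1) for q in cv2.minAreaRect((P[:,:2]*1000).astype(np.float32))])
m=f&(X[...,2]>.004)&(X[...,2]<.012)&(abs(y-.09)<.08)&(x>.4)&(np.load("wI.npy").max(-1)<110)
l=cv2.connectedComponentsWithStats(m.astype(np.uint8));k=1+l[2][1:,4].argmax();P=X[l[1]==k]
print("board",[np.round(q,1) for q in cv2.minAreaRect((P[:,:2]*1000).astype(np.float32))])
```

```text
wall 1059 0.0774 [713.5 101.6] [10.2 70.1] 6.2
plate 393 0.0775 [665.5  96.1] [ 7.  59.3] 5.1
fin 463 0.0777 [633.3  93. ] [34.1 11. ] 5.3
green 0 nan [0. 0.] [0. 0.] 0.0
green 1767 0.0714 [ 613.6 -103.5] [34.5 51.5] 23.5
orange 585 0.071 [ 608.1 -230.1] [35.8 20.7] 7.3
red 34 0.0721 [ 452.7 -123.6] [22.4  2.9] 44.9
board [array([580.7,  86.6]), array([273.4, 119.9]), np.float64(6.3)]<stdin>:6: RuntimeWarning: Mean of empty slice.
  ret = ret.dtype.type(ret / rcount)
```

```bash
python3 plan.py 638 93.5 47 6.1
```

```text
t 3.45 tcp [637.1  92.2 209.7] yaw 5.24 tilt [-0.002 -0.   ] w 55.0 F [-0.7 -0.2 -0.6] ff 0.0
turn az -0.107  dx,dy,dz mm [  1.   -1.2 162.7] rows>= 2.7
```

arm_command:
  plan:
    - {"ax": 0, "ay": 0, "az": -0.11, "dx": 0.001, "dy": -0.001, "dz": 0.05, "grip": -0.3}
    - {"ax": 0, "ay": 0, "az": 0, "dx": 0, "dy": 0, "dz": 0.05, "grip": -0.3}
    - {"ax": 0, "ay": 0, "az": 0, "dx": 0, "dy": 0, "dz": 0.04, "grip": -0.3}
    - {"ax": 0, "ay": 0, "az": 0, "dx": 0, "dy": 0, "dz": 0.022, "grip": 0.3}
    - {"ax": 0, "ay": 0, "az": 0, "dx": 0, "dy": 0, "dz": 0, "grip": 1}
    - {"ax": 0, "ay": 0, "az": 0, "dx": 0, "dy": 0, "dz": 0, "grip": 1}
    - {"ax": 0, "ay": 0, "az": 0, "dx": 0, "dy": 0, "dz": 0, "grip": 1}
    - {"ax": 0, "ay": 0, "az": 0, "dx": 0, "dy": 0, "dz": 0, "grip": 1}
  force: 40

```text
time_s: 4.45
eef_pos: [0.6382, 0.0919, 0.0501]
eef_rot: [[0.995, 0.104, 0.001], [0.104, -0.995, 0.0], [0.001, -0.0, -1.0]]
ft_force: [-1.7, 2.0, -5.1]
grip_width: 0.0111
finger_force: 43.7
```

arm_command:
  plan:
    - {"ax": 0, "ay": 0, "az": 0, "dx": -0.015, "dy": 0, "dz": 0, "grip": 1}
    - {"ax": 0, "ay": 0, "az": 0, "dx": -0.03, "dy": 0, "dz": 0, "grip": 1}
    - {"ax": 0, "ay": 0, "az": 0, "dx": -0.035, "dy": 0, "dz": 0, "grip": 1}
    - {"ax": 0, "ay": 0, "az": 0, "dx": -0.035, "dy": 0, "dz": 0, "grip": 1}
    - {"ax": 0, "ay": 0, "az": 0, "dx": -0.025, "dy": 0, "dz": 0, "grip": 1}
    - {"ax": 0, "ay": 0, "az": 0, "dx": -0.01, "dy": 0, "dz": 0, "grip": 1}
    - {"ax": 0, "ay": 0, "az": 0, "dx": 0, "dy": 0, "dz": 0, "grip": 0}
    - {"ax": 0, "ay": 0, "az": 0, "dx": 0, "dy": 0, "dz": 0, "grip": -1}
    - {"ax": 0, "ay": 0, "az": 0, "dx": 0, "dy": 0, "dz": -0.05, "grip": -1}
    - {"ax": 0, "ay": 0, "az": 0, "dx": 0, "dy": 0, "dz": -0.055, "grip": -1}

```text
time_s: 5.7
eef_pos: [0.489, 0.0758, 0.1554]
eef_rot: [[0.995, 0.104, -0.001], [0.104, -0.995, -0.0], [-0.001, 0.0, -1.0]]
ft_force: [0.7, -0.5, -0.5]
grip_width: 0.0823
finger_force: 0.0
```

```bash
python3 plan.py 614 -103.5 160 23.5 614 -103.5 28 23.5
```

```text
t 5.7 tcp [489.   75.8 155.4] yaw 5.95 tilt [-0.001 -0.   ] w 82.3 F [ 0.7 -0.5 -0.5] ff 0.0
turn az -2.194  dx,dy,dz mm [ 43.1 214.3  -4.6] rows>= 3.6
turn az 0.0  dx,dy,dz mm [  0.   0. 132.] rows>= 2.2
```

arm_command:
  plan:
    - {"ax": 0, "ay": 0, "az": -1, "dx": 0, "dy": 0, "dz": 0, "grip": -1}
    - {"ax": 0, "ay": 0, "az": -1, "dx": 0, "dy": 0, "dz": 0, "grip": -1}
    - {"ax": 0, "ay": 0, "az": -0.19, "dx": 0, "dy": 0, "dz": 0, "grip": -1}
    - {"ax": 0, "ay": 0, "az": 0, "dx": 0.011, "dy": 0.0535, "dz": 0, "grip": -1}
    - {"ax": 0, "ay": 0, "az": 0, "dx": 0.011, "dy": 0.0535, "dz": 0, "grip": -1}
    - {"ax": 0, "ay": 0, "az": 0, "dx": 0.011, "dy": 0.0535, "dz": 0, "grip": -1}
    - {"ax": 0, "ay": 0, "az": 0, "dx": 0.011, "dy": 0.0535, "dz": 0, "grip": -1}
    - {"ax": 0, "ay": 0, "az": 0, "dx": 0, "dy": 0, "dz": 0.04, "grip": -1}
    - {"ax": 0, "ay": 0, "az": 0, "dx": 0, "dy": 0, "dz": 0, "grip": -1}

```text
time_s: 6.82
eef_pos: [0.6119, -0.1028, 0.11]
eef_rot: [[0.918, 0.396, -0.008], [0.396, -0.918, 0.002], [-0.006, -0.005, -1.0]]
ft_force: [0.1, 0.7, -0.3]
grip_width: 0.0855
finger_force: 0.0
```

```bash
python3 wr.py w2
cat > top.py <<'E'
from fit import *
import sys
X=np.load("wX.npy");f=np.isfinite(X).all(-1);I=np.load("wI.npy").astype(int)
def top(a,b,r=.045,lo=.064,hi=.080):
    "component of points in the height band nearest the seed"
    m=f&(X[...,2]>lo)&(X[...,2]<hi)&(np.hypot(X[...,0]-a,X[...,1]-b)<r)&(np.ptp(I,axis=-1)>30)
    l=cv2.connectedComponentsWithStats(m.astype(np.uint8));k=1+l[2][1:,4].argmax();P=X[l[1]==k]
    print(len(P),np.median(P[:,2]).round(4),*[np.round(q,1) for q in cv2.minAreaRect((P[:,:2]*1000).astype(np.float32))],"colour",I[l[1]==k].mean(0).round())
v=list(map(float,sys.argv[1:]))
for k in range(0,len(v),2): top(v[k]/1000,v[k+1]/1000)
E
python3 top.py 614 -104 ; python3 plan.py 614 -103.5 20 23.5
```

```text
t 6.875 tcp [ 613.  -102.4  112.4] yaw 23.38 tilt [-0.005  0.001] w 85.4 F [0.5 0.8 0.4] ff 0.0
[ 0.683 -0.071  0.252]
3011 0.0718 [ 615.8 -102.2] [28.7 49.6] 23.2 colour [ 85. 124.  99.]
t 6.875 tcp [ 613.  -102.4  112.4] yaw 23.38 tilt [-0.005  0.001] w 85.4 F [0.5 0.8 0.4] ff 0.0
turn az -0.015  dx,dy,dz mm [ 0.5  1.4 92.4] rows>= 1.5
```

arm_command:
  plan:
    - {"ax": 0, "ay": 0, "az": 0, "dx": 0.001, "dy": 0, "dz": 0.045, "grip": -1}
    - {"ax": 0, "ay": 0, "az": 0, "dx": 0, "dy": 0, "dz": 0.035, "grip": -1}
    - {"ax": 0, "ay": 0, "az": 0, "dx": 0, "dy": 0, "dz": 0.012, "grip": -1}
    - {"ax": 0, "ay": 0, "az": 0, "dx": 0, "dy": 0, "dz": 0, "grip": 0}
    - {"ax": 0, "ay": 0, "az": 0, "dx": 0, "dy": 0, "dz": 0, "grip": 1}
    - {"ax": 0, "ay": 0, "az": 0, "dx": 0, "dy": 0, "dz": 0, "grip": 1}
    - {"ax": 0, "ay": 0, "az": 0, "dx": 0, "dy": 0, "dz": 0, "grip": 1}
    - {"ax": 0, "ay": 0, "az": 0, "dx": 0, "dy": 0, "dz": -0.02, "grip": 1}
    - {"ax": 0, "ay": 0, "az": 0, "dx": 0, "dy": 0, "dz": -0.06, "grip": 1}
    - {"ax": 0, "ay": 0, "az": 0, "dx": 0, "dy": 0, "dz": -0.04, "grip": 1}

```text
time_s: 8.12
eef_pos: [0.6163, -0.1026, 0.1467]
eef_rot: [[0.917, 0.398, 0.003], [0.398, -0.917, -0.001], [0.003, 0.002, -1.0]]
ft_force: [-0.7, 0.1, -2.1]
grip_width: 0.0497
finger_force: 42.0
```

```bash
cat > rk.py <<'E'
import sys,numpy as np
# rack frame (x from wall inner face, negative towards stop; y) mm -> world
W=np.array([708.5,101.1]);a=np.radians(6.1)
ex=np.array([np.cos(a),np.sin(a)]);ey=np.array([-np.sin(a),np.cos(a)])
def w(x,y=0): return W+x*ex+y*ey
E
python3 - <<'E'
from rk import *; from plan import plan
p=w(-20);print(p);plan(p[0],p[1],118,6.1)
E
```

```text
[688.61324112  98.97471857]
t 8.125 tcp [ 616.3 -102.6  146.7] yaw 23.47 tilt [ 0.003 -0.001] w 49.7 F [-0.7  0.1 -2.1] ff 42.0
turn az 2.172  dx,dy,dz mm [  93.3 -192.8   28.7] rows>= 3.6
```

arm_command:
  plan:
    - {"ax": 0, "ay": 0, "az": 1, "dx": 0, "dy": 0, "dz": 0, "grip": 1}
    - {"ax": 0, "ay": 0, "az": 1, "dx": 0, "dy": 0, "dz": 0, "grip": 1}
    - {"ax": 0, "ay": 0, "az": 0.17, "dx": 0, "dy": 0, "dz": 0, "grip": 1}
    - {"ax": 0, "ay": 0, "az": 0, "dx": 0.018, "dy": -0.04, "dz": 0, "grip": 1}
    - {"ax": 0, "ay": 0, "az": 0, "dx": 0.024, "dy": -0.05, "dz": 0, "grip": 1}
    - {"ax": 0, "ay": 0, "az": 0, "dx": 0.024, "dy": -0.05, "dz": 0, "grip": 1}
    - {"ax": 0, "ay": 0, "az": 0, "dx": 0.018, "dy": -0.037, "dz": 0, "grip": 1}
    - {"ax": 0, "ay": 0, "az": 0, "dx": 0.008, "dy": -0.016, "dz": 0.03, "grip": 1}
    - {"ax": 0, "ay": 0, "az": 0, "dx": 0, "dy": 0, "dz": 0.04, "grip": 1}
    - {"ax": 0, "ay": 0, "az": 0, "dx": 0, "dy": 0, "dz": 0.02, "grip": 1}
    - {"ax": 0, "ay": 0, "az": 0, "dx": 0, "dy": 0, "dz": 0, "grip": 1}

```text
time_s: 9.5
eef_pos: [0.6846, 0.0989, 0.0503]
eef_rot: [[0.994, 0.107, -0.004], [0.107, -0.994, -0.0], [-0.004, -0.0, -1.0]]
ft_force: [0.9, 0.1, -2.0]
grip_width: 0.0498
finger_force: 42.2
```

Run:
```python
from rk import *; from plan import plan
p=w(-21);plan(p[0],p[1],29,6.1)
```

```text
t 9.5 tcp [684.6  98.9  50.3] yaw 6.16 tilt [-0.004 -0.   ] w 49.8 F [ 0.9  0.1 -2. ] ff 42.2
turn az 0.008  dx,dy,dz mm [ 3.   0.4 21.3] rows>= 0.4
```

arm_command:
  plan:
    - {"ax": 0, "ay": 0, "az": 0, "dx": 0.002, "dy": 0, "dz": 0.014, "grip": 1}
    - {"ax": 0, "ay": 0, "az": 0, "dx": 0.001, "dy": 0, "dz": 0.006, "grip": 1}
    - {"ax": 0, "ay": 0, "az": 0, "dx": 0, "dy": 0, "dz": 0, "grip": 1}
    - {"ax": 0, "ay": 0, "az": 0, "dx": 0, "dy": 0, "dz": 0, "grip": 0}
    - {"ax": 0, "ay": 0, "az": 0, "dx": 0, "dy": 0, "dz": 0, "grip": -1}
    - {"ax": 0, "ay": 0, "az": 0, "dx": 0, "dy": 0, "dz": 0, "grip": -1}
    - {"ax": 0, "ay": 0, "az": 0, "dx": 0, "dy": 0, "dz": -0.05, "grip": -1}
    - {"ax": 0, "ay": 0, "az": 0, "dx": 0, "dy": 0, "dz": -0.06, "grip": -1}
    - {"ax": 0, "ay": 0, "az": 0, "dx": -0.03, "dy": 0.03, "dz": -0.03, "grip": -1}

```text
time_s: 10.62
eef_pos: [0.6652, 0.0682, 0.1773]
eef_rot: [[0.994, 0.109, 0.007], [0.109, -0.994, 0.001], [0.007, -0.0, -1.0]]
ft_force: [0.1, -1.1, 0.4]
grip_width: 0.085
finger_force: 0.0
```

```bash
python3 wr.py w3; python3 top.py 687 98 611 -246; python3 plan.py 611 -246 170 3
```

```text
t 10.675 tcp [663.6  63.1 180.7] yaw 6.11 tilt [ 0.008 -0.002] w 85.3 F [ 5.7 -1.3  2.8] ff 0.0
[0.74  0.078 0.32 ]
1715 0.0795 [685.2 100.5] [33.6 48.7] 6.2 colour [ 83. 123.  98.]
1002 0.0715 [ 608.8 -235.7] [35.  31.4] 4.7 colour [112.  62.  28.]
t 10.675 tcp [663.6  63.1 180.7] yaw 6.11 tilt [ 0.008 -0.002] w 85.3 F [ 5.7 -1.3  2.8] ff 0.0
turn az 0.389  dx,dy,dz mm [-68.7 305.9  10.7] rows>= 5.2
```

View pics/w3.png

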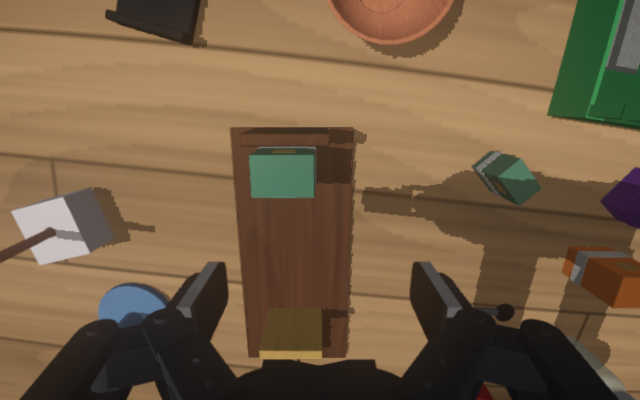

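The green carton stands square near the wall at (283,172), and the stop plate is drawn back at (292,333). The orange carton comes next.

arm_command:
  plan:
    - {"ax": 0, "ay": 0, "az": 0.15, "dx": -0.011, "dy": 0.051, "dz": 0, "grip": -1}
    - {"ax": 0, "ay": 0, "az": 0, "dx": -0.011, "dy": 0.051, "dz": 0, "grip": -1}
    - {"ax": 0, "ay": 0, "az": 0, "dx": -0.011, "dy": 0.051, "dz": 0, "grip": -1}
    - {"ax": 0, "ay": 0, "az": 0, "dx": -0.011, "dy": 0.051, "dz": 0, "grip": -1}
    - {"ax": 0, "ay": 0, "az": 0, "dx": -0.011, "dy": 0.051, "dz": 0, "grip": -1}
    - {"ax": 0, "ay": 0, "az": 0, "dx": -0.011, "dy": 0.051, "dz": 0, "grip": -1}
    - {"ax": 0, "ay": 0, "az": 0, "dx": 0, "dy": 0, "dz": 0, "grip": -1}

```text
time_s: 11.55
eef_pos: [0.6231, -0.2481, 0.1722]
eef_rot: [[0.997, 0.081, -0.0], [0.081, -0.997, -0.001], [-0.0, 0.001, -1.0]]
ft_force: [0.0, -0.1, 0.1]
grip_width: 0.0853
finger_force: 0.0
```

```bash
python3 wr.py w4; python3 top.py 611 -246 457 -113; python3 plan.py 610 -246 20 4.7
```

```text
t 11.6 tcp [ 623.6 -245.9  172.1] yaw 4.73 tilt [-0.  0.] w 85.6 F [-0.4  0.9  0. ] ff 0.0
[ 0.699 -0.24   0.314]
2526 0.0718 [ 609.4 -246.4] [34.4 49.9] 5.3 colour [174. 108.  54.]
t 11.6 tcp [ 623.6 -245.9  172.1] yaw 4.73 tilt [-0.  0.] w 85.6 F [-0.4  0.9  0. ] ff 0.0
turn az 0.004  dx,dy,dz mm [-13.5  -1.  152.1] rows>= 2.5Traceback (most recent call last):
  File "top.py", line 10, in <module>
    for k in range(0,len(v),2): top(v[k]/1000,v[k+1]/1000)
                                ~~~^^^^^^^^^^^^^^^^^^^^^^^
  File "top.py", line 7, in top
    l=cv2.connectedComponentsWithStats(m.astype(np.uint8));k=1+l[2][1:,4].argmax();P=X[l[1]==k]
                                                               ~~~~~~~~~~~~~~~~~^^
ValueError: attempt to get argmax of an empty sequence
```

arm_command:
  plan:
    - {"ax": 0, "ay": 0, "az": 0, "dx": -0.014, "dy": 0, "dz": 0.05, "grip": -1}
    - {"ax": 0, "ay": 0, "az": 0, "dx": 0, "dy": 0, "dz": 0.05, "grip": -1}
    - {"ax": 0, "ay": 0, "az": 0, "dx": 0, "dy": 0, "dz": 0.035, "grip": -1}
    - {"ax": 0, "ay": 0, "az": 0, "dx": 0, "dy": 0, "dz": 0.017, "grip": -1}
    - {"ax": 0, "ay": 0, "az": 0, "dx": 0, "dy": 0, "dz": 0, "grip": 0}
    - {"ax": 0, "ay": 0, "az": 0, "dx": 0, "dy": 0, "dz": 0, "grip": 1}
    - {"ax": 0, "ay": 0, "az": 0, "dx": 0, "dy": 0, "dz": 0, "grip": 1}
    - {"ax": 0, "ay": 0, "az": 0, "dx": 0, "dy": 0, "dz": 0, "grip": 1}
    - {"ax": 0, "ay": 0, "az": 0, "dx": 0, "dy": 0, "dz": -0.03, "grip": 1}
    - {"ax": 0, "ay": 0, "az": 0, "dx": 0, "dy": 0, "dz": -0.05, "grip": 1}
    - {"ax": 0, "ay": 0, "az": 0, "dx": 0, "dy": 0, "dz": -0.05, "grip": 1}

```text
time_s: 12.98
eef_pos: [0.6099, -0.2451, 0.1517]
eef_rot: [[0.996, 0.086, -0.0], [0.086, -0.996, 0.0], [-0.0, -0.0, -1.0]]
ft_force: [-0.4, -0.5, -2.6]
grip_width: 0.0492
finger_force: 42.0
```

Run:
```python
from rk import *; from plan import plan
p=w(-64,1);plan(p[0],p[1],110,6.1)
```

```text
t 12.975 tcp [ 609.9 -245.1  151.7] yaw 4.91 tilt [-0.  0.] w 49.2 F [-0.4 -0.5 -2.6] ff 42.0
turn az -0.149  dx,dy,dz mm [  70.8 -334.8   41.7] rows>= 5.7
```

arm_command:
  plan:
    - {"ax": 0, "ay": 0, "az": -0.15, "dx": 0.004, "dy": -0.035, "dz": 0, "grip": 1}
    - {"ax": 0, "ay": 0, "az": 0, "dx": 0.011, "dy": -0.05, "dz": 0, "grip": 1}
    - {"ax": 0, "ay": 0, "az": 0, "dx": 0.012, "dy": -0.055, "dz": 0, "grip": 1}
    - {"ax": 0, "ay": 0, "az": 0, "dx": 0.012, "dy": -0.055, "dz": 0, "grip": 1}
    - {"ax": 0, "ay": 0, "az": 0, "dx": 0.012, "dy": -0.055, "dz": 0, "grip": 1}
    - {"ax": 0, "ay": 0, "az": 0, "dx": 0.012, "dy": -0.05, "dz": 0.015, "grip": 1}
    - {"ax": 0, "ay": 0, "az": 0, "dx": 0.008, "dy": -0.035, "dz": 0.025, "grip": 1}
    - {"ax": 0, "ay": 0, "az": 0, "dx": 0, "dy": 0, "dz": 0.04, "grip": 1}
    - {"ax": 0, "ay": 0, "az": 0, "dx": 0, "dy": 0, "dz": 0.02, "grip": 1}
    - {"ax": 0, "ay": 0, "az": 0, "dx": 0, "dy": 0, "dz": 0, "grip": 1}

```text
time_s: 14.22
eef_pos: [0.6443, 0.0948, 0.0484]
eef_rot: [[0.994, 0.106, -0.004], [0.106, -0.994, -0.0], [-0.004, -0.0, -1.0]]
ft_force: [-0.0, 0.5, -1.2]
grip_width: 0.0497
finger_force: 42.1
```

Run:
```python
from rk import *; from plan import plan
p=w(-64,1);plan(p[0],p[1],29,6.1)
```

```text
t 14.225 tcp [644.3  94.8  48.4] yaw 6.08 tilt [-0.004 -0.   ] w 49.7 F [-0.   0.5 -1.2] ff 42.1
turn az -0.002  dx,dy,dz mm [ 0.5 -0.4 19.4] rows>= 0.3
```

arm_command:
  plan:
    - {"ax": 0, "ay": 0, "az": 0, "dx": 0, "dy": 0, "dz": 0.013, "grip": 1}
    - {"ax": 0, "ay": 0, "az": 0, "dx": 0, "dy": 0, "dz": 0.006, "grip": 1}
    - {"ax": 0, "ay": 0, "az": 0, "dx": 0, "dy": 0, "dz": 0, "grip": 1}
    - {"ax": 0, "ay": 0, "az": 0, "dx": 0, "dy": 0, "dz": 0, "grip": 0}
    - {"ax": 0, "ay": 0, "az": 0, "dx": 0, "dy": 0, "dz": 0, "grip": -1}
    - {"ax": 0, "ay": 0, "az": 0, "dx": 0, "dy": 0, "dz": 0, "grip": -1}
    - {"ax": 0, "ay": 0, "az": 0, "dx": 0, "dy": 0, "dz": -0.05, "grip": -1}
    - {"ax": 0, "ay": 0, "az": 0, "dx": 0, "dy": 0, "dz": -0.06, "grip": -1}
    - {"ax": 0, "ay": 0, "az": 1, "dx": -0.01, "dy": 0.01, "dz": -0.03, "grip": -1}
    - {"ax": 0, "ay": 0, "az": 1, "dx": 0, "dy": 0, "dz": 0, "grip": -1}
    - {"ax": 0, "ay": 0, "az": 0.24, "dx": 0, "dy": 0, "dz": 0, "grip": -1}

```text
time_s: 15.6
eef_pos: [0.6373, 0.0844, 0.1721]
eef_rot: [[0.979, -0.205, 0.001], [-0.205, -0.979, 0.0], [0.001, -0.0, -1.0]]
ft_force: [0.8, 0.2, -1.0]
grip_width: 0.0853
finger_force: 0.0
```

```bash
python3 wr.py w5; python3 top.py 685 100 644 95; python3 plan.py 457 -113 165 -11.8
```

```text
t 15.65 tcp [636.9  84.5 171.2] yaw -11.85 tilt [-0.  0.] w 85.3 F [ 0.  -0.4  0.4] ff 0.0
[0.712 0.07  0.315]
1911 0.0794 [686.  100.6] [33.6 48.6] 6.2 colour [ 91. 129. 103.]
1932 0.0794 [643.7  96.7] [34.4 50.3] 5.7 colour [185. 120.  60.]
t 15.65 tcp [636.9  84.5 171.2] yaw -11.85 tilt [-0.  0.] w 85.3 F [ 0.  -0.4  0.4] ff 0.0
turn az -0.006  dx,dy,dz mm [-135.7  230.1    6.2] rows>= 4.5
```

arm_command:
  plan:
    - {"ax": 0, "ay": 0, "az": 0, "dx": -0.027, "dy": 0.046, "dz": 0, "grip": -1}
    - {"ax": 0, "ay": 0, "az": 0, "dx": -0.027, "dy": 0.046, "dz": 0, "grip": -1}
    - {"ax": 0, "ay": 0, "az": 0, "dx": -0.027, "dy": 0.046, "dz": 0, "grip": -1}
    - {"ax": 0, "ay": 0, "az": 0, "dx": -0.027, "dy": 0.046, "dz": 0, "grip": -1}
    - {"ax": 0, "ay": 0, "az": 0, "dx": -0.027, "dy": 0.046, "dz": 0, "grip": -1}
    - {"ax": 0, "ay": 0, "az": 0, "dx": 0, "dy": 0, "dz": 0, "grip": -1}

```text
time_s: 16.4
eef_pos: [0.4556, -0.115, 0.1704]
eef_rot: [[0.979, -0.205, -0.002], [-0.205, -0.979, -0.0], [-0.002, 0.001, -1.0]]
ft_force: [-0.0, 0.5, -0.5]
grip_width: 0.0852
finger_force: 0.0
```

```bash
python3 wr.py w6; python3 top.py 457 -113; python3 plan.py 457 -113 20 -11.8
```

```text
t 16.45 tcp [ 456.9 -113.9  170.7] yaw -11.83 tilt [-0.001  0.   ] w 85.2 F [0.6 0.  1.3] ff 0.0
[ 0.531 -0.13   0.313]
2668 0.0717 [ 455.5 -112.2] [50.  34.5] 77.8 colour [149.  55.  44.]
t 16.45 tcp [ 456.9 -113.9  170.7] yaw -11.83 tilt [-0.001  0.   ] w 85.2 F [0.6 0.  1.3] ff 0.0
turn az -0.004  dx,dy,dz mm [-1.000e-01 -1.000e+00  1.507e+02] rows>= 2.5
```

View pics/w6.png

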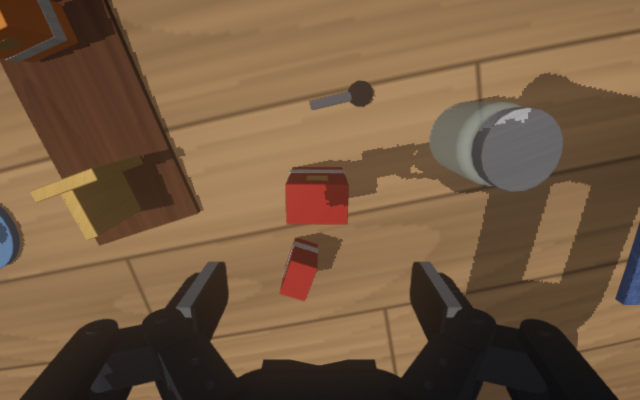

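The red carton is centred at (317,198). The small red decoy at (300,268) and the jar at (500,145) are both clear of the fingers.

arm_command:
  plan:
    - {"ax": 0, "ay": 0, "az": 0, "dx": -0.001, "dy": -0.001, "dz": 0.05, "grip": -1}
    - {"ax": 0, "ay": 0, "az": 0, "dx": 0, "dy": 0, "dz": 0.05, "grip": -1}
    - {"ax": 0, "ay": 0, "az": 0, "dx": 0, "dy": 0, "dz": 0.035, "grip": -1}
    - {"ax": 0, "ay": 0, "az": 0, "dx": 0, "dy": 0, "dz": 0.016, "grip": -1}
    - {"ax": 0, "ay": 0, "az": 0, "dx": 0, "dy": 0, "dz": 0, "grip": 0}
    - {"ax": 0, "ay": 0, "az": 0, "dx": 0, "dy": 0, "dz": 0, "grip": 1}
    - {"ax": 0, "ay": 0, "az": 0, "dx": 0, "dy": 0, "dz": 0, "grip": 1}
    - {"ax": 0, "ay": 0, "az": 0, "dx": 0, "dy": 0, "dz": 0, "grip": 1}
    - {"ax": 0, "ay": 0, "az": 0, "dx": 0, "dy": 0, "dz": -0.03, "grip": 1}
    - {"ax": 0, "ay": 0, "az": 0, "dx": 0, "dy": 0, "dz": -0.06, "grip": 1}
    - {"ax": 0, "ay": 0, "az": 0, "dx": 0, "dy": 0, "dz": -0.06, "grip": 1}

```text
time_s: 17.82
eef_pos: [0.4564, -0.1118, 0.1719]
eef_rot: [[0.979, -0.205, -0.001], [-0.205, -0.979, 0.0], [-0.001, -0.0, -1.0]]
ft_force: [1.3, 0.0, -1.0]
grip_width: 0.0496
finger_force: 41.9
```

Run:
```python
from rk import *; from plan import plan
p=w(-106,0.5);plan(p[0],p[1],110,6.1)
```

```text
t 17.825 tcp [ 456.4 -111.8  171.9] yaw -11.81 tilt [-0.001  0.   ] w 49.6 F [ 1.3  0.  -1. ] ff 41.9
turn az -2.238  dx,dy,dz mm [ 167.3 -185.4   61.9] rows>= 4.3
```

arm_command:
  plan:
    - {"ax": 0, "ay": 0, "az": -1, "dx": 0, "dy": 0, "dz": 0, "grip": 1}
    - {"ax": 0, "ay": 0, "az": -1, "dx": 0, "dy": 0, "dz": 0, "grip": 1}
    - {"ax": 0, "ay": 0, "az": -0.24, "dx": 0.017, "dy": -0.019, "dz": 0, "grip": 1}
    - {"ax": 0, "ay": 0, "az": 0, "dx": 0.04, "dy": -0.044, "dz": 0, "grip": 1}
    - {"ax": 0, "ay": 0, "az": 0, "dx": 0.04, "dy": -0.044, "dz": 0, "grip": 1}
    - {"ax": 0, "ay": 0, "az": 0, "dx": 0.04, "dy": -0.044, "dz": 0.01, "grip": 1}
    - {"ax": 0, "ay": 0, "az": 0, "dx": 0.03, "dy": -0.034, "dz": 0.03, "grip": 1}
    - {"ax": 0, "ay": 0, "az": 0, "dx": 0, "dy": 0, "dz": 0.05, "grip": 1}
    - {"ax": 0, "ay": 0, "az": 0, "dx": 0, "dy": 0, "dz": 0.03, "grip": 1}
    - {"ax": 0, "ay": 0, "az": 0, "dx": 0, "dy": 0, "dz": 0, "grip": 1}

```text
time_s: 19.08
eef_pos: [0.6011, 0.0892, 0.047]
eef_rot: [[0.994, 0.107, -0.007], [0.107, -0.994, -0.0], [-0.007, -0.0, -1.0]]
ft_force: [-0.9, -0.1, -0.5]
grip_width: 0.0499
finger_force: 42.0
```

Run:
```python
from rk import *; from plan import plan
p=w(-106,.5);plan(p[0],p[1],29,6.1)
```

```text
t 19.075 tcp [601.1  89.2  47. ] yaw 6.13 tilt [-0.007 -0.   ] w 49.9 F [-0.9 -0.1 -0.5] ff 42.0
turn az 0.004  dx,dy,dz mm [ 2.  -0.9 18. ] rows>= 0.3
```

arm_command:
  plan:
    - {"ax": 0, "ay": 0, "az": 0, "dx": 0.001, "dy": 0, "dz": 0.012, "grip": 1}
    - {"ax": 0, "ay": 0, "az": 0, "dx": 0, "dy": 0, "dz": 0.005, "grip": 1}
    - {"ax": 0, "ay": 0, "az": 0, "dx": 0, "dy": 0, "dz": 0, "grip": 1}
    - {"ax": 0, "ay": 0, "az": 0, "dx": 0, "dy": 0, "dz": 0, "grip": 0}
    - {"ax": 0, "ay": 0, "az": 0, "dx": 0, "dy": 0, "dz": 0, "grip": -1}
    - {"ax": 0, "ay": 0, "az": 0, "dx": 0, "dy": 0, "dz": 0, "grip": -1}
    - {"ax": 0, "ay": 0, "az": 0, "dx": 0, "dy": 0, "dz": -0.05, "grip": -1}
    - {"ax": 0, "ay": 0, "az": 0, "dx": 0, "dy": 0, "dz": -0.06, "grip": -1}
    - {"ax": 0, "ay": 0, "az": 0, "dx": -0.05, "dy": 0, "dz": -0.02, "grip": -1}
    - {"ax": 0, "ay": 0, "az": 0, "dx": -0.05, "dy": 0, "dz": 0, "grip": -1}
    - {"ax": 0, "ay": 0, "az": 0, "dx": -0.01, "dy": 0, "dz": 0, "grip": -0.3}
    - {"ax": 0, "ay": 0, "az": 0, "dx": 0, "dy": 0, "dz": 0, "grip": -0.3}

```text
time_s: 20.58
eef_pos: [0.496, 0.0777, 0.1639]
eef_rot: [[0.994, 0.107, 0.002], [0.107, -0.994, 0.0], [0.002, 0.0, -1.0]]
ft_force: [-0.7, -0.8, 1.2]
grip_width: 0.0558
finger_force: 0.0
```

```bash
python3 wr.py w7; python3 top.py 685 100 644 95 602 91 500 77
python3 - <<'E'
from rk import *; from plan import plan
p=w(-221,0);plan(p[0],p[1],48,6.1)
E
```

```text
t 20.625 tcp [496.6  77.7 164. ] yaw 6.12 tilt [0.002 0.   ] w 55.6 F [-0.4  0.3  0.8] ff 0.0
[0.572 0.087 0.306]
t 20.625 tcp [496.6  77.7 164. ] yaw 6.12 tilt [0.002 0.   ] w 55.6 F [-0.4  0.3  0.8] ff 0.0
turn az 0.002  dx,dy,dz mm [ -7.9  -0.7 116. ] rows>= 1.9Traceback (most recent call last):
  File "top.py", line 10, in <module>
    for k in range(0,len(v),2): top(v[k]/1000,v[k+1]/1000)
                                ~~~^^^^^^^^^^^^^^^^^^^^^^^
  File "top.py", line 7, in top
    l=cv2.connectedComponentsWithStats(m.astype(np.uint8));k=1+l[2][1:,4].argmax();P=X[l[1]==k]
                                                               ~~~~~~~~~~~~~~~~~^^
ValueError: attempt to get argmax of an empty sequence
```

View pics/w7.png

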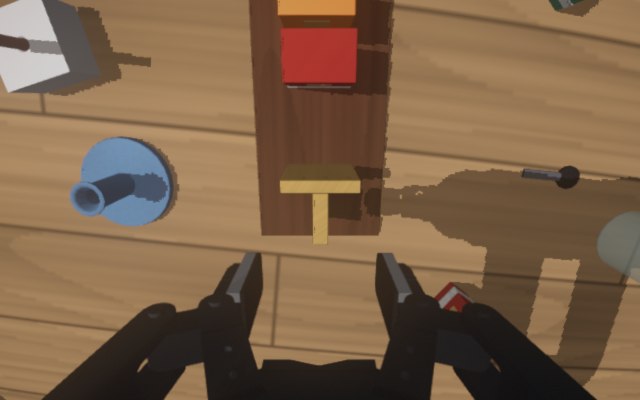

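The orange (317,10) and red (320,55) cartons stand in a row. The stop is at (320,180), and its fin is ready to grip.

arm_command:
  plan:
    - {"ax": 0, "ay": 0, "az": 0, "dx": -0.007, "dy": 0, "dz": 0.04, "grip": -0.3}
    - {"ax": 0, "ay": 0, "az": 0, "dx": 0, "dy": 0, "dz": 0.05, "grip": -0.3}
    - {"ax": 0, "ay": 0, "az": 0, "dx": 0, "dy": 0, "dz": 0.026, "grip": 0.3}
    - {"ax": 0, "ay": 0, "az": 0, "dx": 0, "dy": 0, "dz": 0, "grip": 1}
    - {"ax": 0, "ay": 0, "az": 0, "dx": 0, "dy": 0, "dz": 0, "grip": 1}
    - {"ax": 0, "ay": 0, "az": 0, "dx": 0, "dy": 0, "dz": 0, "grip": 1}
    - {"ax": 0, "ay": 0, "az": 0, "dx": 0.02, "dy": 0, "dz": 0, "grip": 1}
    - {"ax": 0, "ay": 0, "az": 0, "dx": 0.025, "dy": 0, "dz": 0, "grip": 1}
    - {"ax": 0, "ay": 0, "az": 0, "dx": 0.01, "dy": 0, "dz": 0, "grip": 1}
    - {"ax": 0, "ay": 0, "az": 0, "dx": 0, "dy": 0, "dz": 0, "grip": 1}

```text
time_s: 21.88
eef_pos: [0.544, 0.082, 0.0469]
eef_rot: [[0.994, 0.106, -0.001], [0.106, -0.994, -0.001], [-0.001, 0.001, -1.0]]
ft_force: [1.9, -5.5, -14.3]
grip_width: 0.0113
finger_force: 43.1
```

arm_command:
  plan:
    - {"ax": 0, "ay": 0, "az": 0, "dx": 0.006, "dy": 0, "dz": 0, "grip": 1}
    - {"ax": 0, "ay": 0, "az": 0, "dx": 0.006, "dy": 0, "dz": 0, "grip": 1}
    - {"ax": 0, "ay": 0, "az": 0, "dx": 0.006, "dy": 0, "dz": 0, "grip": 1}
    - {"ax": 0, "ay": 0, "az": 0, "dx": 0.006, "dy": 0, "dz": 0, "grip": 1}
    - {"ax": 0, "ay": 0, "az": 0, "dx": 0, "dy": 0, "dz": 0, "grip": 1}

```text
time_s: 22.5
eef_pos: [0.5672, 0.0845, 0.0469]
eef_rot: [[0.994, 0.106, -0.001], [0.106, -0.994, -0.001], [-0.002, 0.001, -1.0]]
ft_force: [0.6, -4.9, -13.4]
grip_width: 0.0111
finger_force: 43.3
```

```bash
python3 wr.py w8;python3 - <<'E'
from fit import *
X=np.load("wX.npy");I=np.load("wI.npy")
from rk import *
q=(X[...,:2]*1000-W)
rx=q@ex;ry=q@ey
m=np.isfinite(rx)&(abs(ry)<12)&(X[...,2]>.074)&(X[...,2]<.084)
h,e=np.histogram(rx[m],bins=np.arange(-140,16,2))
print([(int(b),int(c)) for b,c in zip(e,h)])
E
```

```text
t 22.55 tcp [567.2  84.5  46.9] yaw 6.11 tilt [-0.001 -0.001] w 11.1 F [  1.   -4.7 -14.8] ff 43.2
[0.643 0.094 0.189]
[(-140, 151), (-138, 153), (-136, 169), (-134, 470), (-132, 239), (-130, 136), (-128, 140), (-126, 142), (-124, 155), (-122, 241), (-120, 296), (-118, 295), (-116, 294), (-114, 256), (-112, 243), (-110, 320), (-108, 329), (-106, 335), (-104, 348), (-102, 341), (-100, 351), (-98, 358), (-96, 364), (-94, 370), (-92, 372), (-90, 372), (-88, 391), (-86, 390), (-84, 386), (-82, 417), (-80, 425), (-78, 410), (-76, 420), (-74, 428), (-72, 429), (-70, 430), (-68, 505), (-66, 434), (-64, 435), (-62, 509), (-60, 449), (-58, 514), (-56, 475), (-54, 497), (-52, 514), (-50, 513), (-48, 520), (-46, 496), (-44, 3), (-42, 211), (-40, 704), (-38, 562), (-36, 315), (-34, 0), (-32, 0), (-30, 0), (-28, 0), (-26, 0), (-24, 0), (-22, 0), (-20, 0), (-18, 0), (-16, 0), (-14, 0), (-12, 0), (-10, 0), (-8, 0), (-6, 0), (-4, 0), (-2, 0), (0, 0), (2, 0), (4, 0), (6, 0), (8, 0), (10, 0), (12, 0)]
```

arm_command:
  plan:
    - {"ax": 0, "ay": 0, "az": 0, "dx": 0.003, "dy": 0, "dz": 0, "grip": 1}
    - {"ax": 0, "ay": 0, "az": 0, "dx": 0.003, "dy": 0, "dz": 0, "grip": 1}
    - {"ax": 0, "ay": 0, "az": 0, "dx": 0.002, "dy": 0, "dz": 0, "grip": 1}
    - {"ax": 0, "ay": 0, "az": 0, "dx": 0, "dy": 0, "dz": 0, "grip": 1}

```text
time_s: 23.05
eef_pos: [0.5744, 0.0852, 0.0469]
eef_rot: [[0.994, 0.106, -0.003], [0.106, -0.994, -0.001], [-0.003, 0.001, -1.0]]
ft_force: [-2.3, -5.7, -11.4]
grip_width: 0.0118
finger_force: 43.6
```

arm_command:
  plan:
    - {"ax": 0, "ay": 0, "az": 0, "dx": 0.002, "dy": 0, "dz": 0, "grip": 1}
    - {"ax": 0, "ay": 0, "az": 0, "dx": 0, "dy": 0, "dz": 0, "grip": 1}

```text
time_s: 23.3
eef_pos: [0.5764, 0.0854, 0.047]
eef_rot: [[0.994, 0.106, -0.002], [0.106, -0.994, -0.001], [-0.003, 0.001, -1.0]]
ft_force: [-2.8, -6.2, -10.0]
grip_width: 0.0116
finger_force: 43.6
```

arm_command:
  plan:
    - {"ax": 0, "ay": 0, "az": 0, "dx": 0.002, "dy": 0, "dz": 0, "grip": 1}
    - {"ax": 0, "ay": 0, "az": 0, "dx": 0, "dy": 0, "dz": 0, "grip": 1}

```text
time_s: 23.55
eef_pos: [0.577, 0.0855, 0.0469]
eef_rot: [[0.994, 0.106, -0.006], [0.106, -0.994, -0.002], [-0.006, 0.001, -1.0]]
ft_force: [-11.6, -7.2, -3.3]
grip_width: 0.0111
finger_force: 44.7
```

arm_command:
  plan:
    - {"ax": 0, "ay": 0, "az": 0, "dx": 0.002, "dy": 0, "dz": 0, "grip": 1}
    - {"ax": 0, "ay": 0, "az": 0, "dx": 0, "dy": 0, "dz": 0, "grip": 1}

```text
time_s: 23.8
eef_pos: [0.577, 0.0855, 0.0469]
eef_rot: [[0.994, 0.107, -0.01], [0.107, -0.994, -0.002], [-0.01, 0.001, -1.0]]
ft_force: [-23.1, -8.2, 5.7]
grip_width: 0.0114
finger_force: 46.2
```

arm_command:
  plan:
    - {"ax": 0, "ay": 0, "az": 0, "dx": 0.001, "dy": 0, "dz": 0, "grip": 1}
    - {"ax": 0, "ay": 0, "az": 0, "dx": 0, "dy": 0, "dz": 0, "grip": 1}

```text
time_s: 24.05
eef_pos: [0.5771, 0.0855, 0.0468]
eef_rot: [[0.994, 0.107, -0.012], [0.107, -0.994, -0.003], [-0.012, 0.001, -1.0]]
ft_force: [-29.0, -9.3, 11.3]
grip_width: 0.0111
finger_force: 46.8
```

arm_command:
  plan:
    - {"ax": 0, "ay": 0, "az": 0, "dx": -0.0035, "dy": 0, "dz": 0, "grip": 1}
    - {"ax": 0, "ay": 0, "az": 0, "dx": 0, "dy": 0, "dz": 0, "grip": 0}
    - {"ax": 0, "ay": 0, "az": 0, "dx": 0, "dy": 0, "dz": 0, "grip": -0.5}
    - {"ax": 0, "ay": 0, "az": 0, "dx": 0, "dy": 0, "dz": 0, "grip": -0.5}
    - {"ax": 0, "ay": 0, "az": 0, "dx": 0, "dy": 0, "dz": -0.05, "grip": -0.5}
    - {"ax": 0, "ay": 0, "az": 0, "dx": 0, "dy": 0, "dz": -0.06, "grip": -0.5}
    - {"ax": 0, "ay": 0, "az": 0, "dx": 0, "dy": 0, "dz": -0.06, "grip": -0.5}
    - {"ax": 0, "ay": 0, "az": 0, "dx": 0, "dy": 0, "dz": -0.05, "grip": -0.5}
    - {"ax": 0, "ay": 0, "az": 0, "dx": 0, "dy": 0, "dz": 0, "grip": -0.5}

```text
time_s: 25.18
eef_pos: [0.5818, 0.087, 0.2744]
eef_rot: [[0.994, 0.107, 0.011], [0.107, -0.994, 0.001], [0.011, 0.0, -1.0]]
ft_force: [0.5, 0.6, 0.3]
grip_width: 0.0643
finger_force: 0.0
```

```bash
python3 wr.py w9;cat > row.py <<'E'
from fit import *
from rk import *
X=np.load("wX.npy");I=np.load("wI.npy").astype(int);f=np.isfinite(X).all(-1)
q=(X[...,:2]*1000-W);rx=q@ex;ry=q@ey
top=f&(X[...,2]>.074)&(X[...,2]<.085)&(abs(ry)<45)&(rx>-180)&(rx<20)
r,g,b=I[...,0],I[...,1],I[...,2]
for n,m in(("wall",rx>-3),("green",(g>r)&(rx<-1)&(rx>-40)),("orange",(r-b>60)&(rx<-36)&(rx>-66)),("red",(r-g>50)&(rx<-67)&(rx>-103)),("plate",(rx<-103)&(rx>-113)),("fin",rx<-114)):
    k=top&m
    if k.sum()>20: print(n,k.sum(),"x",np.percentile(rx[k],[1,99]).round(1),"y",np.percentile(ry[k],[1,99]).round(1),"rect",[np.round(v,1) for v in cv2.minAreaRect((X[k][:,:2]*1000).astype(np.float32))])
# stick, stand, holder
x,y,z=X[...,0],X[...,1],X[...,2]
for n,m in(("stick",(np.hypot(x-.598,y-.328)<.05)&(z>.1)),("standtop",(np.hypot(x-.598,y-.328)<.06)&(z>.034)&(z<.045)),("tube",(np.hypot(x-.481,y-.268)<.05)&(z>.056)&(z<.068))):
    k=f&m
    if k.sum()>20: print(n,k.sum(),z[k].max().round(3),[np.round(v,1) for v in cv2.minAreaRect((X[k][:,:2]*1000).astype(np.float32))])
E
python3 row.py
```

```text
t 25.225 tcp [580.4  86.9 270.9] yaw 6.13 tilt [0.006 0.   ] w 64.2 F [ 0.  -0.4 -0.1] ff 0.0
[0.656 0.096 0.418]
wall 877 x [-2.4  9.4] y [-34.4  33.1] rect [array([711.8, 100.8]), array([12.4, 69.4]), np.float64(6.1)]
green 1752 x [-33.2  -1.3] y [-22.5  26.3] rect [array([691.2, 101.2]), array([32.3, 50.6]), np.float64(6.2)]
orange 1508 x [-65.6 -36.1] y [-22.1  26.9] rect [array([657.7,  98.1]), array([29.7, 49.7]), np.float64(6.2)]
red 1612 x [-101.9  -67.6] y [-23.8  25.4] rect [array([624.,  93.]), array([34.6, 50.6]), np.float64(6.2)]
plate 507 x [-112.1 -103.1] y [-29.8  29.3] rect [array([601.1,  89.3]), array([ 9.9, 59.6]), np.float64(6.1)]
fin 380 x [-153.5 -114.1] y [-5.4  5.7] rect [array([575.3,  87.1]), array([39.8, 11.1]), np.float64(6.4)]
stick 549 0.161 [array([596.2, 327.9]), array([ 9.2, 10.7]), np.float64(8.4)]
standtop 2384 0.045 [array([596.2, 328.2]), array([60.9, 62.4]), np.float64(20.3)]
tube 359 0.066 [array([480., 268.]), array([29.2, 30.6]), np.float64(26.5)]
```

View pics/w9.png

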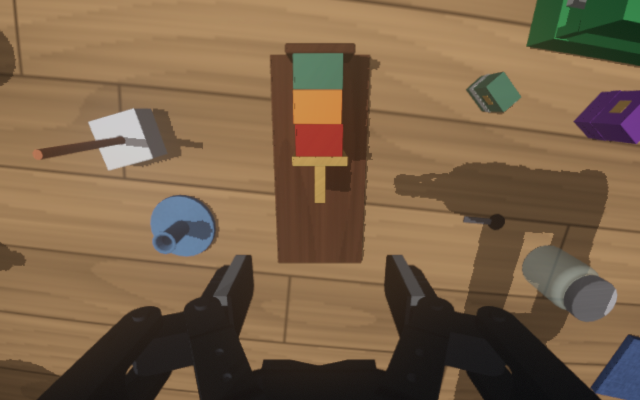

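The row is snug: green, orange and red fill 0 to -102 mm with the brass plate against them, all at the same yaw as the wall. The stick in its stand (120,140) and the holder (180,225) are unmoved.

```bash
python3 plan.py 597 328 220 6.1 597 328 99 6.1
```

```text
t 25.225 tcp [580.4  86.9 270.9] yaw 6.13 tilt [0.006 0.   ] w 64.2 F [ 0.  -0.4 -0.1] ff 0.0
turn az 0.004  dx,dy,dz mm [  42.1 -238.    50.9] rows>= 4.1
turn az -0.0  dx,dy,dz mm [  0.   0. 121.] rows>= 2.0
```

arm_command:
  plan:
    - {"ax": 0, "ay": 0, "az": 0, "dx": 0.008, "dy": -0.048, "dz": 0, "grip": -0.3}
    - {"ax": 0, "ay": 0, "az": 0, "dx": 0.008, "dy": -0.048, "dz": 0, "grip": -0.3}
    - {"ax": 0, "ay": 0, "az": 0, "dx": 0.008, "dy": -0.048, "dz": 0.01, "grip": -0.3}
    - {"ax": 0, "ay": 0, "az": 0, "dx": 0.008, "dy": -0.048, "dz": 0.02, "grip": -0.3}
    - {"ax": 0, "ay": 0, "az": 0, "dx": 0.009, "dy": -0.046, "dz": 0.02, "grip": -0.3}
    - {"ax": 0, "ay": 0, "az": 0, "dx": 0, "dy": 0, "dz": 0, "grip": -0.3}
    - {"ax": 0, "ay": 0, "az": 0, "dx": 0, "dy": 0, "dz": 0, "grip": -0.3}

```text
time_s: 26.1
eef_pos: [0.5935, 0.3273, 0.2157]
eef_rot: [[0.994, 0.107, -0.002], [0.107, -0.994, -0.001], [-0.002, 0.001, -1.0]]
ft_force: [0.2, -1.3, 0.4]
grip_width: 0.0556
finger_force: 0.0
```

```bash
cat > stick.py <<'E'
from h import *
X=np.load("wX.npy");I=np.load("wI.npy").astype(int);f=np.isfinite(X).all(-1)
import sys
cx,cy=float(sys.argv[1])/1000,float(sys.argv[2])/1000
zl,zh=float(sys.argv[3])/1000,float(sys.argv[4])/1000
m=f&(np.hypot(X[...,0]-cx,X[...,1]-cy)<.03)&(X[...,2]>zl)&(X[...,2]<zh)&(I[...,0]-I[...,2]>25)
P=X[m];print(len(P),P[:,2].min().round(3),P[:,2].max().round(3))
for a in np.arange(zl,zh,.015):
    k=P[(P[:,2]>=a)&(P[:,2]<a+.015)]
    if len(k)>5: print(round(a*1000),len(k),(k[:,:2].mean(0)*1000).round(1),(np.ptp(k[:,:2],axis=0)*1000).round(1))
c=np.array([cx,cy])
A=np.c_[P[:,2]-.1,np.ones(len(P))];s=np.linalg.lstsq(A,P[:,:2],rcond=None)[0];print("tilt mm/100mm",(s[0]*100).round(2),"at z100",(s[1]*1000).round(1))
E
python3 wr.py w10; python3 stick.py 597 328 45 165; python3 plan.py 597 328 99 6.1
```

```text
t 26.15 tcp [594.1 326.9 216.8] yaw 6.1 tilt [-0.001 -0.001] w 55.4 F [-0.7  0.2  1.6] ff 0.0
[0.67  0.337 0.358]
515 0.045 0.161
45 30 [599.6 328.6] [3.1 8. ]
60 32 [599.8 329.5] [3.  6.6]
75 34 [599.9 328.8] [2.6 7.2]
90 47 [599.7 329.2] [3.9 7.6]
105 45 [599.8 329.3] [3.7 7.1]
120 62 [599.9 329. ] [3.3 7.6]
135 76 [599.7 328.8] [3.9 8.6]
150 189 [597.5 328.7] [9.2 8.4]
tilt mm/100mm [-2.45 -0.38] at z100 [599.6 329. ]
t 26.15 tcp [594.1 326.9 216.8] yaw 6.1 tilt [-0.001 -0.001] w 55.4 F [-0.7  0.2  1.6] ff 0.0
turn az 0.0  dx,dy,dz mm [  3.   -0.8 117.8] rows>= 2.0
```

View pics/w10.png

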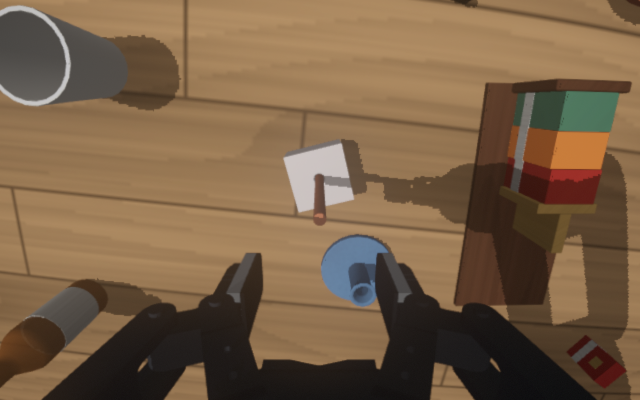

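The stick stands vertical in the stand at (320,200), and the holder is behind it at (357,270). I'll grip the stick high and lift it.

arm_command:
  plan:
    - {"ax": 0, "ay": 0, "az": 0, "dx": 0.003, "dy": 0, "dz": 0.05, "grip": -0.3}
    - {"ax": 0, "ay": 0, "az": 0, "dx": 0, "dy": 0, "dz": 0.05, "grip": -0.3}
    - {"ax": 0, "ay": 0, "az": 0, "dx": 0, "dy": 0, "dz": 0.018, "grip": -0.3}
    - {"ax": 0, "ay": 0, "az": 0, "dx": 0, "dy": 0, "dz": 0, "grip": 0.4}
    - {"ax": 0, "ay": 0, "az": 0, "dx": 0, "dy": 0, "dz": 0, "grip": 1}
    - {"ax": 0, "ay": 0, "az": 0, "dx": 0, "dy": 0, "dz": 0, "grip": 1}
    - {"ax": 0, "ay": 0, "az": 0, "dx": 0, "dy": 0, "dz": 0, "grip": 1}
    - {"ax": 0, "ay": 0, "az": 0, "dx": 0, "dy": 0, "dz": 0, "grip": 1}
  force: 30

```text
time_s: 27.15
eef_pos: [0.599, 0.3285, 0.1026]
eef_rot: [[0.994, 0.107, 0.005], [0.107, -0.994, 0.002], [0.005, -0.001, -1.0]]
ft_force: [0.5, -1.9, 7.4]
grip_width: 0.0081
finger_force: 29.5
```

arm_command:
  plan:
    - {"ax": 0, "ay": 0, "az": 0, "dx": 0, "dy": 0, "dz": -0.01, "grip": 1}
    - {"ax": 0, "ay": 0, "az": 0, "dx": 0, "dy": 0, "dz": -0.015, "grip": 1}
    - {"ax": 0, "ay": 0, "az": 0, "dx": 0, "dy": 0, "dz": -0.015, "grip": 1}
    - {"ax": 0, "ay": 0, "az": 0, "dx": 0, "dy": 0, "dz": -0.03, "grip": 1}
    - {"ax": 0, "ay": 0, "az": 0, "dx": 0, "dy": 0, "dz": -0.03, "grip": 1}
    - {"ax": 0, "ay": 0, "az": 0, "dx": 0, "dy": 0, "dz": -0.01, "grip": 1}
    - {"ax": 0, "ay": 0, "az": 0, "dx": 0, "dy": 0, "dz": 0, "grip": 1}

```text
time_s: 28.02
eef_pos: [0.5974, 0.3282, 0.2103]
eef_rot: [[0.994, 0.107, 0.001], [0.107, -0.994, 0.001], [0.002, -0.001, -1.0]]
ft_force: [-0.5, -0.1, -0.2]
grip_width: 0.0082
finger_force: 29.2
```

Run:
```python
from h import *
from plan import plan
for c in("scene","side"):
    s=read_state();p=get_image(c);X=cloud(p);np.save("wX",X);np.save("wI",p["img"]);save(p,c+"1")
    t=np.array(s["eef_pos"]);f=np.isfinite(X).all(-1);I=p["img"].astype(int)
    m=f&(np.hypot(X[...,0]-t[0],X[...,1]-t[1])<.03)&(X[...,2]>t[2]-.1)&(X[...,2]<t[2]-.008)&(I[...,0]-I[...,2]>25)
    P=X[m];A=np.c_[P[:,2]-t[2],np.ones(len(P))];q=np.linalg.lstsq(A,P[:,:2],rcond=None)[0]
    print(c,len(P),"zmin",P[:,2].min().round(4),"tilt mm/100",(q[0]*100).round(1),"foot-ish xy",(q[1]*1000-80*q[0]).round(1))
    for r in (("tube",.056,.068),("dish",.006,.013)):
        k=f&(np.hypot(X[...,0]-.481,X[...,1]-.268)<.06)&(X[...,2]>r[1])&(X[...,2]<r[2])
        print(r[0],k.sum(),[np.round(v,1) for v in cv2.minAreaRect((X[k][:,:2]*1000).astype(np.float32))])
plan(481,268,190,6.1)
```

```text
scene 109 zmin 0.1195 tilt mm/100 [0.3 0.2] foot-ish xy [598.  328.4]
tube 75 [array([480.7, 266. ]), array([29.8, 27.8]), np.float64(34.2)]
dish 518 [array([482.3, 267.6]), array([86.8, 88.2]), np.float64(4.3)]
side 163 zmin 0.1185 tilt mm/100 [0.2 1.9] foot-ish xy [594.7 330.2]
tube 120 [array([481.1, 267.1]), array([26.9, 27.2]), np.float64(34.5)]
dish 1164 [array([480.9, 270.7]), array([86.4, 85.6]), np.float64(1.2)]
t 28.125 tcp [596.4 327.7 207.8] yaw 6.12 tilt [-0.002 -0.001] w 8.4 F [ 0.6 -0.1 -0.8] ff 29.2
turn az 0.003  dx,dy,dz mm [-121.1   47.1   17.8] rows>= 2.2
```

arm_command:
  plan:
    - {"ax": 0, "ay": 0, "az": 0, "dx": -0.03, "dy": 0.012, "dz": 0, "grip": 1}
    - {"ax": 0, "ay": 0, "az": 0, "dx": -0.04, "dy": 0.016, "dz": 0, "grip": 1}
    - {"ax": 0, "ay": 0, "az": 0, "dx": -0.035, "dy": 0.013, "dz": 0.01, "grip": 1}
    - {"ax": 0, "ay": 0, "az": 0, "dx": -0.016, "dy": 0.006, "dz": 0.015, "grip": 1}
    - {"ax": 0, "ay": 0, "az": 0, "dx": 0, "dy": 0, "dz": 0, "grip": 1}
    - {"ax": 0, "ay": 0, "az": 0, "dx": 0, "dy": 0, "dz": 0, "grip": 1}

```text
time_s: 28.88
eef_pos: [0.4821, 0.2684, 0.1841]
eef_rot: [[0.994, 0.107, -0.0], [0.107, -0.994, -0.0], [-0.0, 0.0, -1.0]]
ft_force: [-0.4, 0.1, -0.2]
grip_width: 0.0079
finger_force: 29.3
```

```bash
cat > al.py <<'E'
from h import *
from plan import plan
import sys
s=read_state();p=get_image("wrist");X=cloud(p,s);save(p,sys.argv[1]);I=p["img"].astype(int)
t=np.array(s["eef_pos"]);f=np.isfinite(X).all(-1);x,y,z=X[...,0],X[...,1],X[...,2]
m=f&(np.hypot(x-t[0],y-t[1])<.02)&(z>t[2]-.1)&(z<t[2]-.01)&(I[...,0]-I[...,2]>25)
P=X[m]
print("stick",len(P))
for a in np.arange(t[2]-.1,t[2]-.01,.02):
    k=P[(P[:,2]>=a)&(P[:,2]<a+.02)]
    if len(k)>5: print(" ",round(a*1000),len(k),np.percentile(k[:,:2],[2,98],axis=0).round(4).tolist())
for n,lo,hi,r in(("rim",.058,.068,.03),("tube",.02,.055,.03),("dish",.005,.0135,.06)):
    k=f&(np.hypot(x-.481,y-.268)<r)&(z>lo)&(z<hi)&(I[...,2]>I[...,0])
    if k.sum()>20: print(n,k.sum(),[np.round(v,1) for v in cv2.minAreaRect((X[k][:,:2]*1000).astype(np.float32))],[np.round(v,1) for v in cv2.minEnclosingCircle((X[k][:,:2]*1000).astype(np.float32))])
plan(481,267.5,104,6.1)
E
python3 al.py w11
```

```text
stick 581
  84 34 [[0.481, 0.2665], [0.4837, 0.2732]]
  104 89 [[0.4813, 0.2667], [0.4838, 0.2731]]
  124 138 [[0.4803, 0.2654], [0.4838, 0.2738]]
  144 198 [[0.4804, 0.2654], [0.4841, 0.2737]]
  164 122 [[0.4802, 0.2657], [0.4842, 0.2738]]
rim 542 [array([479.7, 268.7]), array([27.5, 28.7]), np.float64(6.2)] [array([479.2, 268.4]), np.float64(15.0)]
tube 281 [array([482.5, 268.7]), array([18.5, 18.3]), np.float64(49.2)] [array([482.5, 268.9]), np.float64(10.5)]
dish 4585 [array([480.6, 268.7]), array([87.5, 88.1]), np.float64(6.8)] [array([479.5, 268.5]), np.float64(44.9)]
t 28.925 tcp [482.5 268.6 184.5] yaw 6.12 tilt [0. 0.] w 8.3 F [ 0.   0.2 -0.7] ff 29.3
turn az 0.003  dx,dy,dz mm [-1.6  0.9 80.5] rows>= 1.3
```

View pics/w11.png

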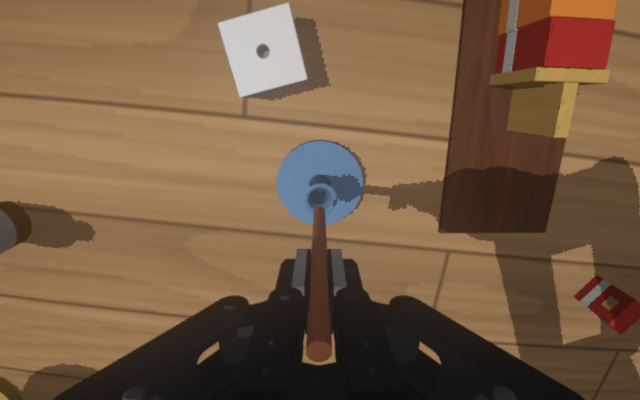

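The stick hangs vertical above the holder's mouth, within about 1 mm of centre (319,195).

arm_command:
  plan:
    - {"ax": 0, "ay": 0, "az": 0, "dx": 0.0003, "dy": 0.001, "dz": 0.015, "grip": 1}
    - {"ax": 0, "ay": 0, "az": 0, "dx": 0, "dy": 0, "dz": 0.012, "grip": 1}
    - {"ax": 0, "ay": 0, "az": 0, "dx": 0, "dy": 0, "dz": 0.008, "grip": 1}
    - {"ax": 0, "ay": 0, "az": 0, "dx": 0, "dy": 0, "dz": 0.006, "grip": 1}
    - {"ax": 0, "ay": 0, "az": 0, "dx": 0, "dy": 0, "dz": 0.004, "grip": 1}
    - {"ax": 0, "ay": 0, "az": 0, "dx": 0, "dy": 0, "dz": 0, "grip": 1}

```text
time_s: 29.68
eef_pos: [0.4821, 0.2673, 0.1391]
eef_rot: [[0.994, 0.107, -0.0], [0.107, -0.994, -0.0], [-0.0, 0.0, -1.0]]
ft_force: [-0.5, 0.8, -0.1]
grip_width: 0.0081
finger_force: 29.3
```

```bash
python3 plan.py
```

```text
t 29.675 tcp [482.1 267.3 139.1] yaw 6.12 tilt [-0. -0.] w 8.1 F [-0.5  0.8 -0.1] ff 29.3
```

arm_command:
  plan:
    - {"ax": 0, "ay": 0, "az": 0, "dx": 0, "dy": 0, "dz": 0.008, "grip": 1}
    - {"ax": 0, "ay": 0, "az": 0, "dx": 0, "dy": 0, "dz": 0.008, "grip": 1}
    - {"ax": 0, "ay": 0, "az": 0, "dx": 0, "dy": 0, "dz": 0.006, "grip": 1}
    - {"ax": 0, "ay": 0, "az": 0, "dx": 0, "dy": 0, "dz": 0.005, "grip": 1}
    - {"ax": 0, "ay": 0, "az": 0, "dx": 0, "dy": 0, "dz": 0.003, "grip": 1}
    - {"ax": 0, "ay": 0, "az": 0, "dx": 0, "dy": 0, "dz": 0, "grip": 1}

```text
time_s: 30.42
eef_pos: [0.4821, 0.2673, 0.1091]
eef_rot: [[0.994, 0.107, -0.0], [0.107, -0.994, -0.0], [-0.0, 0.0, -1.0]]
ft_force: [0.1, -0.5, -0.1]
grip_width: 0.0078
finger_force: 29.3
```

arm_command:
  plan:
    - {"ax": 0, "ay": 0, "az": 0, "dx": 0, "dy": 0, "dz": 0.002, "grip": 1}
    - {"ax": 0, "ay": 0, "az": 0, "dx": 0, "dy": 0, "dz": 0.001, "grip": 1}
    - {"ax": 0, "ay": 0, "az": 0, "dx": 0, "dy": 0, "dz": 0, "grip": 1}

```text
time_s: 30.8
eef_pos: [0.4824, 0.2674, 0.1066]
eef_rot: [[0.994, 0.107, 0.0], [0.107, -0.994, 0.0], [0.001, -0.0, -1.0]]
ft_force: [1.1, -0.8, 2.1]
grip_width: 0.0084
finger_force: 29.5
```

arm_command:
  plan:
    - {"ax": 0, "ay": 0, "az": 0, "dx": 0, "dy": 0, "dz": 0.002, "grip": 1}
    - {"ax": 0, "ay": 0, "az": 0, "dx": 0, "dy": 0, "dz": 0, "grip": 1}

```text
time_s: 31.05
eef_pos: [0.4833, 0.2678, 0.1063]
eef_rot: [[0.994, 0.107, 0.003], [0.107, -0.994, 0.001], [0.003, -0.001, -1.0]]
ft_force: [-2.2, -1.3, 11.4]
grip_width: 0.0079
finger_force: 30.6
```

arm_command:
  plan:
    - {"ax": 0, "ay": 0, "az": 0, "dx": 0, "dy": 0, "dz": -0.002, "grip": 1}
    - {"ax": 0, "ay": 0, "az": 0, "dx": 0, "dy": 0, "dz": 0, "grip": 0.5}
    - {"ax": 0, "ay": 0, "az": 0, "dx": 0, "dy": 0, "dz": 0, "grip": -0.2}
    - {"ax": 0, "ay": 0, "az": 0, "dx": 0, "dy": 0, "dz": 0, "grip": -0.2}
    - {"ax": 0, "ay": 0, "az": 0, "dx": 0, "dy": 0, "dz": -0.03, "grip": -0.2}
    - {"ax": 0, "ay": 0, "az": 0, "dx": 0, "dy": 0, "dz": -0.05, "grip": -0.2}
    - {"ax": 0, "ay": 0, "az": 0, "dx": 0, "dy": 0, "dz": -0.05, "grip": -0.2}
    - {"ax": 0, "ay": 0, "az": 0, "dx": 0, "dy": 0, "dz": -0.05, "grip": -0.2}
    - {"ax": 0, "ay": 0, "az": 0, "dx": 0, "dy": 0, "dz": 0, "grip": -0.2}

```text
time_s: 32.17
eef_pos: [0.4844, 0.2683, 0.292]
eef_rot: [[0.994, 0.107, 0.008], [0.107, -0.994, 0.004], [0.009, -0.003, -1.0]]
ft_force: [1.0, 0.3, -1.1]
grip_width: 0.0514
finger_force: 0.0
```

```bash
python3 wr.py w12; python3 row.py; python3 stick.py 481 268 68 175
python3 - <<'E'
from h import *
p=get_image("scene");save(p,"scene2");X=cloud(p);f=np.isfinite(X).all(-1)
a=cv2.imread("pics/scene2.png")[140:300,180:500];b=cv2.imread("pics/w12.png")
cv2.imwrite("pics/fin.png",cv2.vconcat([cv2.resize(a,(640,320)),cv2.resize(b,(640,400))[:270]]))
from fit import fit
print("jar",fit(X,(.477,-.258),.045,.09,.11),"dish",fit(X,(.48,.27),.06,.007,.013))
E
```

```text
t 32.225 tcp [483.4 267.9 288.9] yaw 6.12 tilt [0.004 0.002] w 51.4 F [-0.1 -0.7 -0.4] ff 0.0
[0.559 0.277 0.435]
green 584 x [-33.9 -22.6] y [-22.2  27.1] rect [array([680. , 100.3]), array([12. , 51.4]), np.float64(7.2)]
orange 1552 x [-65.6 -36.4] y [-21.9  27.8] rect [array([657.5,  98.3]), array([30. , 51.1]), np.float64(6.1)]
red 1716 x [-102.   -67.2] y [-23.4  26.2] rect [array([624.2,  93.4]), array([35.2, 52.5]), np.float64(6.2)]
plate 495 x [-112.4 -103.1] y [-29.4  29.9] rect [array([601.3,  89.7]), array([ 9.7, 60.7]), np.float64(6.0)]
fin 462 x [-153.9 -114.4] y [-6.4  6.5] rect [array([575. ,  86.7]), array([39.7, 14. ]), np.float64(6.9)]
standtop 2721 0.043 [array([595.5, 328.9]), array([59.6, 60.1]), np.float64(20.0)]
tube 306 0.067 [array([479.9, 268.8]), array([27.9, 27.6]), np.float64(6.6)]
229 0.069 0.165
68 18 [483.  268.5] [2.2 7. ]
83 19 [483.  268.5] [2.  6.8]
98 23 [483.2 268.7] [1.9 6.5]
113 24 [483.4 268.5] [2.2 6.1]
128 25 [483.4 268.6] [1.8 5.9]
143 29 [483.4 268.7] [1.7 6.5]
158 91 [480.2 268.1] [8.7 8.4]
tilt mm/100mm [-3.54 -0.59] at z100 [483.3 268.6]
jar (241, array([ 476.2, -260.9]), array([57.7, 60.3]), 88.0, np.float64(99.2)) dish (511, array([480.4, 268.4]), array([86.6, 91.6]), 71.2, np.float64(10.3))
```

View pics/fin.png

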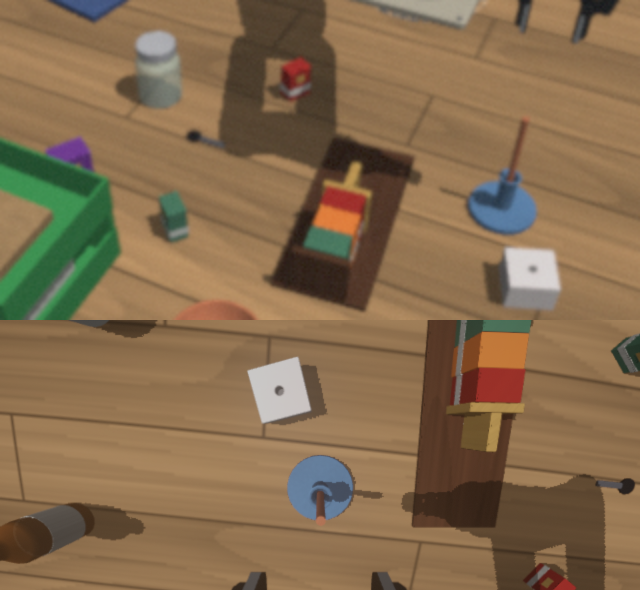

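The stick stands in the holder with its top at 0.165 m, so it is on the bottom. The holder is flat, the row is snug and the jar is upright.

```bash
python3 -c "
from cell import *
print(sign_off())"
```

```text
the job is handed in; nothing more can be done
None
```

The job is done and handed in at about 32 s of the 210 s allowed. The green, orange and red cartons (the only three present) stand snug between the end wall and the stop, the stick rests on the bottom of the blue holder, which stands flat, and the jar is still upright.

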